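Slide the low gift box out of the row, tip it flat and tray it

TASK

Four black gift boxes stand on edge, touching side by side in a row. Slide the one low box endways along the bench until it is right out of the row, without lifting it out or shifting the other three; stand it on edge against the edge of the plywood plate and tip it over that edge, so that it lies flat on the plate with its lid (the side with the gold foil disc) up. Then take it again and lay it down flat, lid up, inside the open cardboard tray, leaving everything else on the bench where it is.

Things in the scene. Friction and masses are not known exactly. Their poses are not given: they have to be found in the camera images.
- low_c (a point): the low box: closed black gift box on its long edge, at any of the four places in the row: 104 mm long (its x), 50 thick (its y), 68 high (its z, up at the start), 20 lower than the other three; 0.25 kg, plain flat sides. This point: its centre, 34 mm above the bench. Its lid side (gold foil disc, as on all four) is its +y side: lying flat lid up, its y points up and it is 50 mm high
- tall1_c (a point): closed black two-part gift box standing on its long edge: 104 mm long (its x), 50 mm thick (its y), 88 mm high (its z), about 0.45 kg; one of three alike in the row. This point is its centre, 44 mm above the bench; its lid side (foil disc) is its +y side; as on all four boxes a pale seam runs round it 17 mm from the lid face
- tall2_c (a point): closed black two-part gift box standing on its long edge: 104 mm long (its x), 50 mm thick (its y), 88 mm high (its z), about 0.45 kg; one of three alike in the row. This point is its centre, 44 mm above the bench; its lid side (foil disc) is its +y side; as on all four boxes a pale seam runs round it 17 mm from the lid face
- tall3_c (a point): closed black two-part gift box standing on its long edge: 104 mm long (its x), 50 mm thick (its y), 88 mm high (its z), about 0.45 kg; one of three alike in the row. This point is its centre, 44 mm above the bench; its lid side (foil disc) is its +y side; as on all four boxes a pale seam runs round it 17 mm from the lid face
- sheet: thin white paper sheet under the row, 150 x 240 mm, no obstacle. Origin: middle of the row, on the bench. Its x runs along the boxes' length, away from the robot (turned up to 0.2 rad), its y along the row. All boxes start with the sheet's axes, 0.3 mm apart, centres at y = -75, -25, 25, 75 mm. Both ends of each box are free, with free bench beyond in +x
- plate_edge (a point): plywood plate fixed to the bench, 10 mm thick, 110 deep (its +x), 130 wide (its y). This point: middle of the top of its near edge, 10 mm above the bench; x points across the plate, away from the robot (turned up to 0.3 rad). A box on the bench against this edge, pushed high up in +x, pivots on the edge and falls onto the plate, its pushed side up
- tray_in (a point): open cardboard tray fixed to the bench, 150 x 150 mm outside, 140 x 140 mm inside, walls 5 mm thick, their top 26 mm above the bench. This point is the centre of its inner floor, about 5 mm above the bench; x and y run along its walls
- tape_c (a point): bystander: roll of clear tape lying flat, 76 mm across, 24 mm high; its centre
- glue_c (a point): bystander: white glue bottle, 52 mm across, 130 mm high; its centre
- empty_c (a point): bystander: empty black open box, 100 x 75 x 35 mm; its centre
Mind the look-alikes: they are no part of the job. Of the things like the part that bears plate_edge, leave any that is red; of the rest the larger one is meant.

How it is judged (in metres and radians):
On the way, in this order (a step that is already met when the one before it is completed fails the run):
1. the low box stands on edge on the bench, slid endways right out of the row ((x of low_c in the frame of sheet above 0.107 m or x of low_c in the frame of sheet below -0.107 m) and height (world z) of low_c below 0.04 m and angle between low_c's own z axis and vertical below 0.15 rad), for 0.2 s.
2. the low box is part-way over, bearing on the plate (angle between low_c's own z axis and vertical between 0.25 and 1.3 rad and contact force between low and plate above 0.2 N), for 0.04 s.
3. the low box lies flat on the plate, lid up, let go (angle between low_c's own y axis and vertical below 0.1 rad and height (world z) of low_c between 0.031 and 0.041 m and contact force between low and plate above 0.2 N and contact force between low and the fingers below 0.1 N and horizontal distance between low_c and plate_edge below 0.12 m), for 0.2 s.
At the end, for the whole second after the job is handed in: The low box lies flat (within 0.1 rad), lid up, on the floor of the tray (centre less than 30 mm above it and within 45 mm of the tray's middle along both walls), let go and at rest; the other boxes and bystanders are where they were (angle between low_c's own y axis and vertical below 0.1 rad and x of low_c in the frame of tray_in between -0.045 and 0.045 m and y of low_c in the frame of tray_in between -0.045 and 0.045 m and z of low_c in the frame of tray_in below 0.03 m and linear speed of low below 0.02 m/s); the robot touches nothing.
It fails at once if another box of the row shifted by more than 8 mm (distance of any of tall1_c, tall2_c, tall3_c from where it was at the start of the episode above 0.008 m).
It fails at once if the low box lifted while still in the row (height (world z) of low_c between 0.046 and 0.085 m and x of low_c in the frame of sheet between -0.09 and 0.09 m and y of low_c in the frame of sheet between -0.095 and 0.095 m).
It fails at once if a bystander shifted by more than 15 mm (distance of any of tape_c, glue_c, empty_c from where it was at the start of the episode above 0.015 m).
It also fails if it takes over 72 s, if anything falls off the work surface, if the arm or the gripper's body presses on something with over 40 N, if the wrist force passes 120 N, or if a joint passes its speed limit or range.

ROBOT

A 6-joint arm with a two-finger parallel gripper is mounted at the origin on the work surface. World frame = base frame: x ahead of the robot, y to its left, z up, the work surface at z = 0. Lengths are in mm, angles in rad, forces in N, time in s.
With the tool pointing down it reaches from about 350 to 875 mm from the base axis. Payload 4.2 kg.
Tool frame: the origin (TCP) lies on the centre line of the jaws, within the pads' length; the fingertips stand 22 mm ahead of it and the grasp point (between the pads) lies 3 mm ahead of it (arm.nose_length is the distance from the TCP to the fingertips, in mm); z points along the fingers, x is the direction in which the jaws open and shut, and the axes are right-handed (so a half turn about z gives the same grasp; the last joint's range is limited). The gripper opens to 85 mm and grips with 20 to 120 N. Pads are 22 mm wide; open, the fingers measure 114 mm over their backs; the gripper's body (76 mm by 85 mm) begins 54 mm behind the grasp point. The pads swing forward as they close: fully open they stand 13 mm farther back than shut.
Start: joints at [1.44, 0.385, 0.008, 0, -1.194, -0.259], TCP at [237.469, 578.107, 253.312] pointing down, gripper open.
Joint ranges: [-3.14, 3.14], [-1.21, 2.06], [-1.07, 1.41], [-3.16, 2.05], [-2.99, -0.16], [-3.1, 3.1]. Speed limits (rad/s): [2.79, 2.79, 3.14, 3.14, 3.14, 3.14].

INTERFACE

Orientations are given as a unit quaternion [x, y, z, w].
In Python, from bench import telemetry, get_image, workorder, nets, arm gives the robot as it stands.
- The arm moves only by the tool apply_moves, never from a script. Its argument "steps" is a list of rows, each an object with "hand": the opening, from 0 (shut) to 1 (fully open); "xyz": the shift along the tool's x, y, z in cm, a list of three; "delta_rot": the turn, a rotation vector about the tool's x, y, z in rad, a list of three. In form: [{"hand": hand, "xyz": [x, y, z], "delta_rot": [wx, wy, wz]}, ...]. A call has 1 to 12 rows; each row is the pose to reach, as a shift and turn from the pose commanded when the call began, along the tool's axes at that moment; what a row does not reach only later rows make up. A row lasts 1/12 s, in which the tool goes at most 41.7 mm and 7.16 degrees, less where a joint would pass 70% of its speed; a pose out of reach is approached as far as the arm can. A call with a gripper value outside its range is refused whole. The fingers move at their own pace and stop on an object; the grip force is fixed at half the most. Time passes only in rows, so rows that repeat a pose let the fingers close. It gives the time, the measured TCP pose, the force and the opening at its end, in the units of the state.
- telemetry.read_state(): the state, without advancing time (a new reading comes with each control period).
- get_image(name): name is "scene" or "top"; returns a dict with "frame" (420x560x3 uint8, blue, green, red), "fx", "fy", "cx", "cy" (pixels), "origin" and "orientation" of the camera in the world. Camera axes: x right, y down, z forward; pixel columns grow to the right and rows downward; lengths in mm; the calibration is good to about 2 mm. A picture is of the moment at which its call begins. There is no depth.
- workorder.job_done(): hands the job in, once; it reports no verdict.
Trained networks look in a picture, given as the dict that the camera call returned (one of the last four; its "shot" number tells which), for a name from the list of things; names that differ only in an ending like _2 or _b are one class to them, and where a whole thing is asked for, a point or a joint stands for the part that bears it (a point fixed in the world has none). Each returns a list of dicts, best first, with "confidence" (0 to 1); they miss things now and then, are a little off and sometimes report something else, mostly with a low value. They report only what shows in the picture. A call takes as long as a camera call. They do not tell look-alikes from the thing itself.
- nets.recognise(picture, label): "xyz" ([x, y, z] in mm, in world coordinates, good to about 4 mm: the middle of the surface that is visible of it).
- nets.outline_of(picture, label): "pixels" (420x560 bool, what is visible of it).
- nets.pinpoint(picture, label): "xyz" ([x, y, z] in mm, in world coordinates, good to about 4 mm: a listed point, or the origin of a listed thing).
The state is a dict: "clock": time; "joints": joint angles; "joint_vel": joint speeds; "joint_efforts": joint torques, N m; "position": TCP position; "ee_rot": TCP orientation; "contact_force": force on the tool from outside, world axes, zero at the start; "wrist_torque": the same for the moment, N m; "gripper_width": finger opening in mm.
Only numpy, scipy, OpenCV 4.12 (cv2) and the standard library are available. Lean on these libraries where they do the work, as an engineer would, in place of code of your own. Each camera call takes 0.05 s, during which the arm holds its last target.

## Working session

There is one attempt and no reset: what is moved stays moved. The work goes in short steps, Python scripts to look and compute and a tool call to move; the robot and the scene stay as the last step left them, time stands still between calls to the robot, and variables do not carry over. Pictures are saved under pics/ and viewed, and the job is handed in when it is done.

Besides the shell and the picture viewer there is one more tool, called after "Call:" in YAML: its name, and indented under it one key for each argument. apply_moves: Moves the arm, as the interface text tells. Its arguments: {"type":"object","properties":{"steps":{"type":"array"}},"required":["steps"]}

```bash
ls; mkdir -p pics; python3 - <<'E'
from bench import telemetry,get_image,nets,arm
import cv2
s=telemetry.read_state();print(s)
print([a for a in dir(arm) if a[0]!='_'])
for n in("scene","top"):
    p=get_image(n);cv2.imwrite(f"pics/{n}0.png",p["frame"]);print(n,{k:v for k,v in p.items() if k!="frame"})
    for l in("low_c","tall1_c","sheet","plate_edge","tray_in","tape_c","glue_c","empty_c"):
        print(l,[( [round(x,1) for x in d["xyz"]],round(d["confidence"],2)) for d in nets.pinpoint(p,l)])
E
```

```text
pics
{'clock': 0.0, 'joints': array([ 1.43956408e+00,  3.85548726e-01,  6.62051910e-03, -5.27596096e-04,
       -1.19398551e+00, -2.58617500e-01]), 'joint_vel': array([-0.00078398,  0.00028134,  0.00113379,  0.00106562,  0.00019373,
        0.00074503]), 'joint_efforts': array([ 1.73116982e-04, -3.92287517e+01,  1.88400292e+01,  4.18625146e+00,
       -4.70544372e-03, -2.84542480e-06]), 'position': array([237.29004327, 577.61979591, 252.21993239]), 'ee_rot': array([-5.56673057e-01,  8.30730959e-01, -6.32753209e-04, -8.83500685e-04]), 'contact_force': array([ 0.42697337, -0.42564652,  0.0488055 ]), 'wrist_torque': array([ 0.02727414, -0.02670963,  0.00832937]), 'gripper_width': 85.30877164567232}
['IKError', 'nose_length']
scene {'fx': 512.6538082935988, 'fy': 512.6538082935988, 'cx': 284.3848382240123, 'cy': 218.64310970870883, 'origin': array([1435.08585568,   83.24923733, 1096.2643558 ]), 'orientation': array([ 0.63479366,  0.68095613, -0.26969202, -0.24617468]), 'shot': 1}
low_c [([498.6, -274.0, 32.7], 0.97), ([733.6, 130.5, 10.5], 0.44)]
tall1_c [([504.8, -321.1, 41.8], 0.57)]
s
[... 215 characters left out ...]
lue_c [([709.3, 252.5, 65.4], 0.76), ([491.3, 337.7, 3.0], 0.72)]
empty_c [([724.9, -12.7, 16.9], 0.85)]
top {'fx': 533.3013243279935, 'fy': 533.3013243279935, 'cx': 270.56341059628096, 'cy': 207.3951814818396, 'origin': array([ 224.14371904,    6.24649547, 1533.64799281]), 'orientation': array([-0.70174071,  0.70805384, -0.05627571,  0.05525201]), 'shot': 2}
low_c [([501.4, -268.6, 34.1], 0.8)]
tall1_c [([506.4, -316.9, 41.0], 0.84)]
sheet []
plate_edge [([511.0, 95.8, 7.9], 0.91), ([308.5, 130.1, 7.5], 0.7)]
tray_in [([489.8, 331.4, 5.6], 0.63)]
tape_c []
glue_c [([706.7, 257.2, 65.8], 0.58), ([734.0, 130.4, 12.3], 0.44)]
empty_c [([488.8, -167.1, 45.2], 0.62), ([721.2, -9.2, 16.1], 0.55)]
```

View pics/scene0.png

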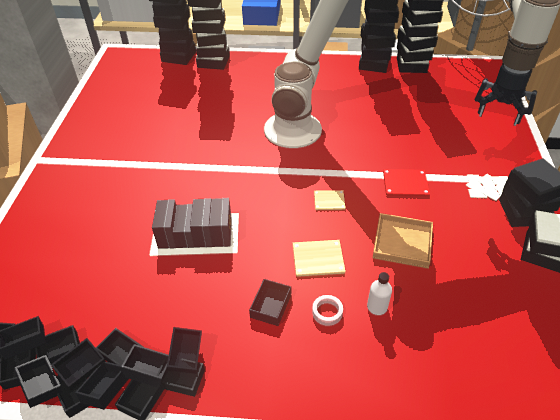

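View pics/top0.png

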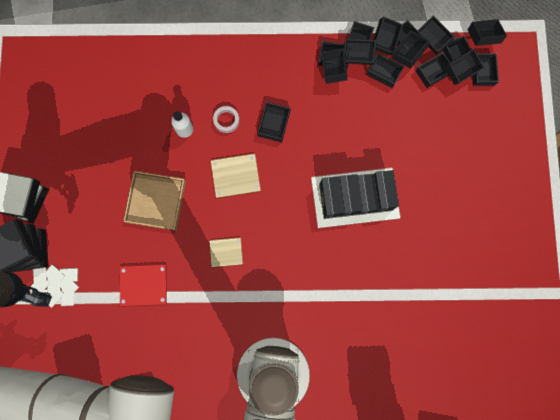

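The scene view shows the row at (192,222), with the low box second from the left at about (178,225). The large plywood plate is at (318,258), the small one at (329,200), the red one at (406,183) and the tray at (403,240). The black open boxes at the lower left and at (270,302) are look-alikes or bystanders. I choose the low box in the row and the large plywood plate, and will check both in close crops.

```bash
python3 - <<'E'
from bench import get_image
import cv2,numpy as np
a=get_image("scene")["frame"];b=get_image("top")["frame"]
A=cv2.resize(a[180:280,135:255],None,fx=5,fy=5,interpolation=cv2.INTER_CUBIC)
B=cv2.resize(b[150:240,295:415],None,fx=5,fy=5,interpolation=cv2.INTER_CUBIC)
cv2.imwrite("pics/cA.png",A);cv2.imwrite("pics/cB.png",B)
cv2.imwrite("pics/cC.png",cv2.resize(b[140:280,110:280],None,fx=4,fy=4,interpolation=cv2.INTER_CUBIC))
E
```

```text
(no output)
```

View pics/cA.png

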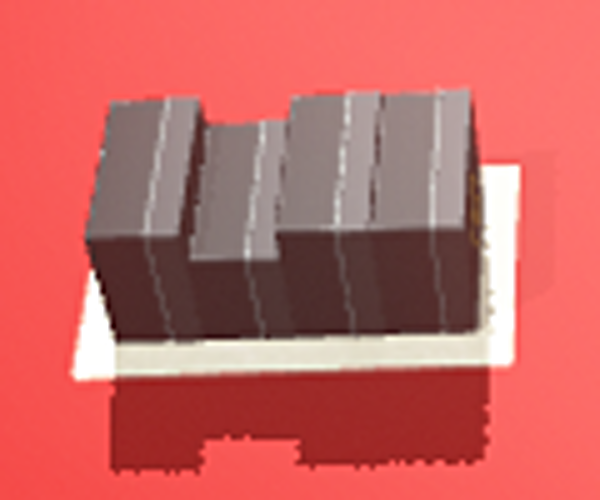

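View pics/cB.png

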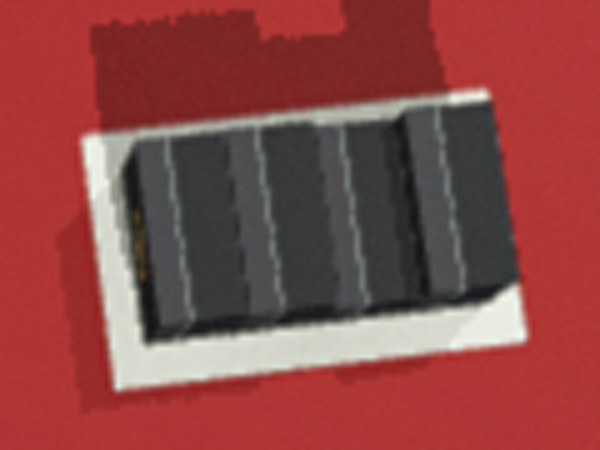

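View pics/cC.png

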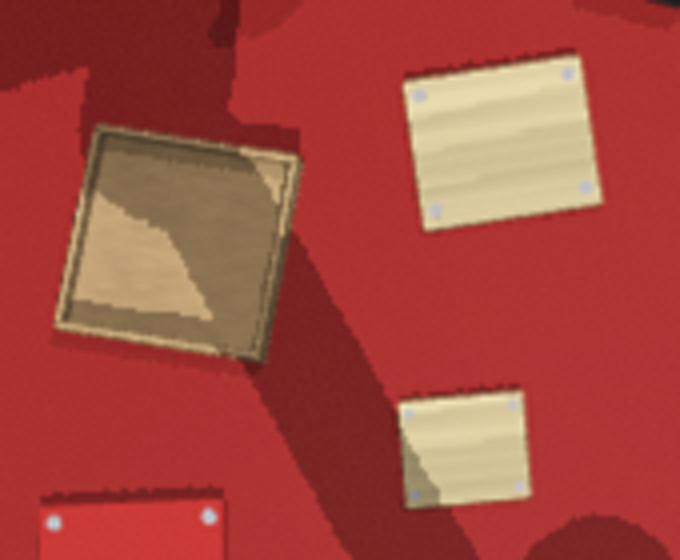

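The crops show the low box second from the -y end. Its seam and foil side face +y. The plywood plate at top-view (236,175) is clearly larger than the one at (226,252). Next I'll measure the frames from the outlines.

```bash
cat > h.py <<'E'
import numpy as np,cv2
from scipy.spatial.transform import Rotation as R
def ray(p,uv,z):
    uv=np.atleast_2d(uv).astype(float)
    d=np.c_[(uv[:,0]-p["cx"])/p["fx"],(uv[:,1]-p["cy"])/p["fy"],np.ones(len(uv))]
    d=R.from_quat(p["orientation"]).apply(d);o=np.array(p["origin"])
    return o+d*((z-o[2])/d[:,2])[:,None]
def proj(p,X):
    c=R.from_quat(p["orientation"]).inv().apply(np.atleast_2d(X)-p["origin"])
    return np.c_[c[:,0]/c[:,2]*p["fx"]+p["cx"],c[:,1]/c[:,2]*p["fy"]+p["cy"]]
def rect(p,mask,z):
    c,_=cv2.findContours(mask.astype(np.uint8),cv2.RETR_EXTERNAL,cv2.CHAIN_APPROX_NONE)
    c=max(c,key=cv2.contourArea)[:,0,:]
    X=ray(p,c,z)[:,:2].astype(np.float32)
    (cx,cy),(w,h),a=cv2.minAreaRect(X)
    return (round(cx,1),round(cy,1)),(round(w,1),round(h,1)),round(a,2)
E
python3 - <<'E'
from h import *
from bench import get_image,nets
for n in("scene","top"):
    p=get_image(n);f=p["frame"].astype(int);hsv=cv2.cvtColor(p["frame"],cv2.COLOR_BGR2HSV)
    for l,z in(("plate_edge",10),("tray_in",26),("sheet",0),("low_c",68)):
        for d in nets.outline_of(p,l):
            m=d["pixels"];ys,xs=np.nonzero(m)
            print(n,l,round(d["confidence"],2),(int(xs.mean()),int(ys.mean())),len(xs),rect(p,m,z))
E
```

```text
scene plate_edge 0.88 (328, 199) 562 ((343.9, 129.6), (80.3, 88.8), 3.79)
scene plate_edge 0.77 (405, 182) 1126 ((253.2, 363.9), (122.1, 131.3), 2.21)
scene plate_edge 0.56 (317, 257) 1579 ((566.3, 102.8), (115.7, 131.8), 6.72)
scene tray_in 0.87 (403, 239) 2688 ((499.2, 334.4), (154.7, 175.7), 81.34)
scene sheet 0.57 (201, 244) 861 ((495.2, -247.7), (149.6, 240.9), 6.3)
scene low_c 0.61 (182, 225) 786 ((524.8, -268.8), (165.2, 53.6), 11.17)
top plate_edge 0.93 (142, 285) 1829 ((248.3, 365.4), (110.1, 130.2), 2.02)
top plate_edge 0.9 (226, 252) 863 ((337.5, 131.5), (78.7, 94.5), 5.22)
top tray_in 0.91 (154, 200) 2757 ((488.3, 336.2), (154.2, 151.9), 79.87)
top tray_in 0.36 (181, 124) 414 ((715.7, 262.8), (86.1, 52.4), 26.27)
top sheet 0.77 (347, 207) 1175 ((492.8, -244.5), (150.4, 244.2), 4.41)
top low_c 0.74 (368, 192) 588 ((495.3, -270.7), (109.7, 46.1), 3.6)
top low_c 0.51 (331, 196) 860 ((486.0, -166.8), (116.7, 60.8), 6.3)
```

```bash
cat > fit.py <<'E'
from h import *
from scipy.optimize import least_squares
def fit(items,size,z,x0):
    # items: (pic, mask) ; robust fit of rectangle boundary to contour points; size=(lx,ly)
    pts=[]
    for p,m in items:
        c,_=cv2.findContours(m.astype(np.uint8),cv2.RETR_EXTERNAL,cv2.CHAIN_APPROX_NONE)
        c=max(c,key=cv2.contourArea)[:,0,:].astype(float)
        pts.append(ray(p,c,z)[:,:2])
    P=np.vstack(pts)
    def res(v):
        c,s=np.cos(v[2]),np.sin(v[2]);q=(P-v[:2])@np.array([[c,-s],[s,c]])
        a=np.abs(q)-np.array(size)/2+v[3]
        return np.where(a.max(1)>0,np.linalg.norm(np.maximum(a,0),axis=1),a.max(1))
    r=least_squares(res,list(x0)+[1.],loss="soft_l1",f_scale=1.)
    return r.x.round(3),round(float(np.median(np.abs(r.fun))),2)
E
python3 - <<'E'
from fit import *
from bench import get_image,nets
T=get_image("top");S=get_image("scene")
def sheetmask(p):
    h=cv2.cvtColor(p["frame"],cv2.COLOR_BGR2HSV)
    m=((h[...,1]<110)).astype(np.uint8)
    X=np.array([[360,-390,0],[640,-390,0],[640,-100,0],[360,-100,0]]);q=proj(p,X).astype(np.int32)
    r=np.zeros_like(m);cv2.fillConvexPoly(r,q,1);return m&r
def woodmask(p,c):
    h=cv2.cvtColor(p["frame"],cv2.COLOR_BGR2HSV)
    m=((h[...,0]>12)&(h[...,0]<40)).astype(np.uint8)
    q=proj(p,np.array([[c[0]+a,c[1]+b,10] for a,b in((-85,-85),(85,-85),(85,85),(-85,85))])).astype(np.int32)
    r=np.zeros_like(m);cv2.fillConvexPoly(r,q,1)
    m=cv2.morphologyEx(m&r,cv2.MORPH_CLOSE,np.ones((5,5),np.uint8));return m
for ps in([T],[S]):
    print("sheet",fit([(p,sheetmask(p)) for p in ps],(150,240),0,(493,-246,.08)))
    print("plate",fit([(p,woodmask(p,(566,103))) for p in ps],(110,130),10,(566,103,.11)))
print("tray",fit([(T,nets.outline_of(T,"tray_in")[0]["pixels"])],(150,150),26,(488,336,-.17)))
E
```

```text
sheet (array([ 4.96422e+02, -2.44381e+02,  1.08000e-01, -2.93000e-01]), 0.72)
plate (array([5.63502e+02, 1.05884e+02, 1.46000e-01, 5.61000e-01]), 0.83)
sheet (array([ 4.69639e+02, -2.60040e+02, -3.80000e-02, -1.07290e+01]), 15.45)
plate (array([ 5.65855e+02,  1.03031e+02,  1.46000e-01, -5.35000e-01]), 1.29)
tray (array([ 4.87729e+02,  3.35880e+02, -1.53000e-01,  1.13000e-01]), 1.05)
```

```bash
python3 - <<'E'
from h import *
from bench import get_image,nets
T=get_image("top");S=get_image("scene")
c=np.array([[82,135],[490,88],[527,342],[115,390]])/5+[295,150]-.4
X=ray(T,c,0)[:,:2];print(X.round(1),X.mean(0))
def ang(v):return np.arctan2(v[1],v[0])
print([round(ang(X[i]-X[j]),3) for i,j in((0,3),(1,2))],[round(ang(X[i]-X[j])-np.pi/2,3) for i,j in((0,1),(3,2))])
c=np.array([[520,165],[515,365],[72,380]])/5+[135,180]-.4
Y=ray(S,c,0)[:,:2];print(Y.round(1),(Y[0]+Y[2])/2,ang(Y[1]-Y[0]),ang(Y[1]-Y[2])-np.pi/2)
# predicted low box top corners with pose
for cx,cy,a in((495,-246,.108),):
  M=np.array([[np.cos(a),-np.sin(a)],[np.sin(a),np.cos(a)]])
  for n,p,o in(("T",T,(295,150)),("S",S,(135,180))):
    f=p["frame"];im=cv2.resize(f[o[1]:o[1]+100,o[0]:o[0]+120],None,fx=6,fy=6,interpolation=cv2.INTER_CUBIC)
    def dr(L,z,col):
        q=(np.array(L)@M.T)+[cx,cy];q=proj(p,np.c_[q,np.full(len(q),z)])
        q=((q-o+.5)*6).astype(np.int32);cv2.polylines(im,[q],True,col,1)
    dr([(-75,-120),(75,-120),(75,120),(-75,120)],0,(255,0,0))
    for y,z in((-75,88),(-25,68),(25,88),(75,88)):
        dr([(-52,y-25),(52,y-25),(52,y+25),(-52,y+25)],z,(0,255,0))
    cv2.imwrite(f"pics/ov{n}.png",im)
E
```

```text
[[ 558.9 -116.8]
 [ 585.1 -357.9]
 [ 433.8 -372.6]
 [ 407.9 -132.7]] [ 496.41248916 -244.98951864]
[np.float64(0.105), np.float64(0.097)] [np.float64(0.108), np.float64(0.108)]
[[ 406.7 -135.2]
 [ 557.5 -117.7]
 [ 584.3 -358.7]] [ 495.53383512 -246.94387494] 0.11552112238923136 0.11071749598818803
```

View pics/ovT.png

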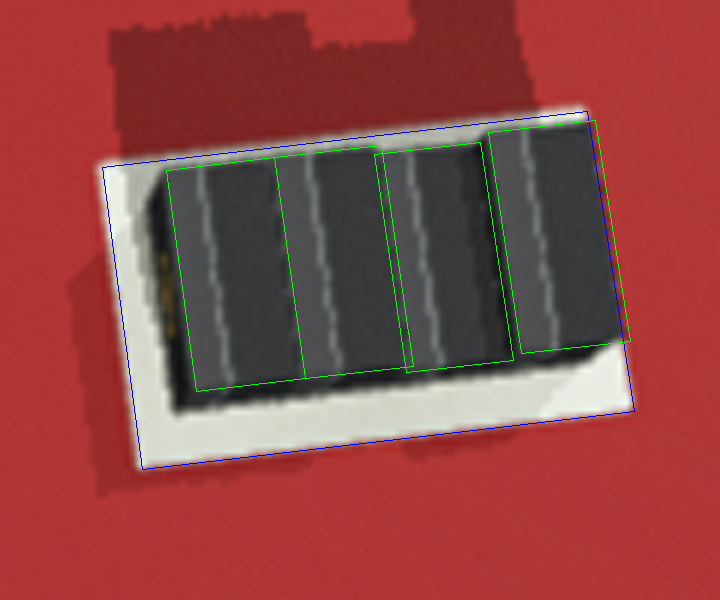

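View pics/ovS.png

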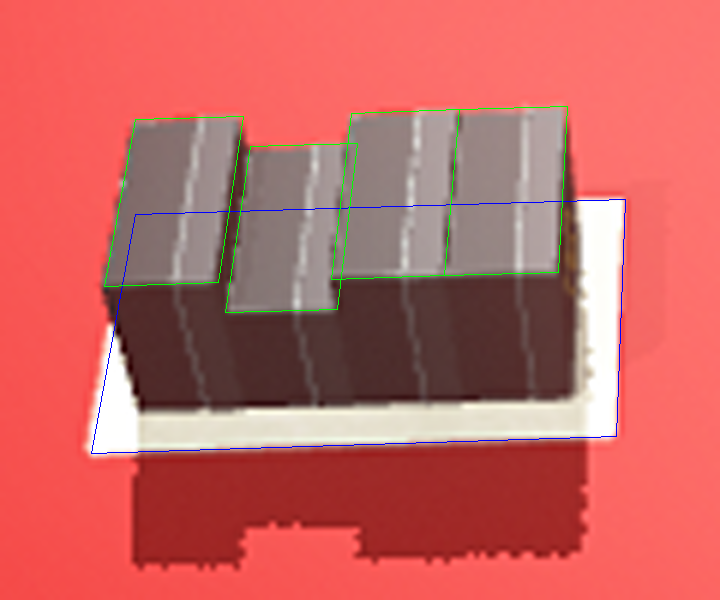

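The overlay agrees with the nets to within about 1–2 mm: the sheet is at (496,-245.5) with yaw 0.109, and low_c is at about (499,-270). Next I'll write a helper that turns targets into tool-axis moves and keeps track of the commanded pose.

```bash
cat > mv.py <<'E'
import json,os,sys
from h import *
F="cmd.json"
def load():
    if os.path.exists(F):
        d=json.load(open(F));return np.array(d["p"]),R.from_quat(d["q"])
    return np.array([237.469,578.107,253.312]),Rh(np.arctan2(*(R.from_quat([-.556673,.830731,0,0]).apply([1,0,0])[[1,0]])))
def Rh(a): # tool down, tool x heading a
    x=np.array([np.cos(a),np.sin(a),0]);z=np.array([0,0,-1.]);return R.from_matrix(np.c_[x,np.cross(z,x),z])
def save(p,r): json.dump({"p":list(p),"q":list(r.as_quat())},open(F,"w"))
def plan(p,a):
    P,Q=load();r=Q.inv()*Rh(a);d=Q.inv().apply(np.array(p)-P)/10
    print("xyz cm",d.round(2),"rot",r.as_rotvec().round(3),"rows>=",max(np.ceil(np.linalg.norm(d)*10/41.7),np.ceil(r.magnitude()/.1249)))
def done(xyz,rot=(0,0,0)):
    P,Q=load();save(P+Q.apply(np.array(xyz)*10.),Q*R.from_rotvec(rot));chk()
def chk():
    from bench import telemetry
    s=telemetry.read_state();P,Q=load()
    print("t",round(s["clock"],2),"cmd",P.round(1),"meas",np.round(s["position"],1),"rotdiff",round((Q.inv()*R.from_quat(s["ee_rot"])).magnitude(),3),"F",np.round(s["contact_force"],1),"w",round(s["gripper_width"],1),"j",np.round(s["joints"],2))
def W(frame,x,y):
    cx,cy,a=frame;return np.array([cx+x*np.cos(a)-y*np.sin(a),cy+x*np.sin(a)+y*np.cos(a)])
SH=(496,-245.5,.109)
E
python3 - <<'E'
from mv import *
chk();print(W(SH,-78,-25))
plan([470,120,253],1.680-2*np.pi+2*np.pi-0.0 if 0 else -1.96-1.4)
E
```

```text
t 1.75 cmd [237.5 578.1 253.3] meas [237.5 578.1 253.3] rotdiff 0.0 F [-0.2 -0.7  0.5] w 85.2 j [ 1.44  0.38  0.01  0.   -1.19 -0.26]
[ 421.18250767 -278.8368091 ]
xyz cm [ 3.353e+01 -3.893e+01  3.000e-02] rot [0.    0.    1.399] rows>= 13.0
```

Call:
apply_moves:
  steps:
    - {"hand": 0,"xyz": [32.0,-37.0,0],"delta_rot": [0,0,1.36]}
    - {"hand": 0,"xyz": [32.0,-37.0,0],"delta_rot": [0,0,1.36]}
    - {"hand": 0,"xyz": [32.0,-37.0,0],"delta_rot": [0,0,1.36]}
    - {"hand": 0,"xyz": [32.0,-37.0,0],"delta_rot": [0,0,1.36]}
    - {"hand": 0,"xyz": [32.0,-37.0,0],"delta_rot": [0,0,1.36]}
    - {"hand": 0,"xyz": [32.0,-37.0,0],"delta_rot": [0,0,1.36]}
    - {"hand": 0,"xyz": [32.0,-37.0,0],"delta_rot": [0,0,1.36]}
    - {"hand": 0,"xyz": [32.0,-37.0,0],"delta_rot": [0,0,1.36]}
    - {"hand": 0,"xyz": [32.0,-37.0,0],"delta_rot": [0,0,1.36]}
    - {"hand": 0,"xyz": [32.0,-37.0,0],"delta_rot": [0,0,1.36]}
    - {"hand": 0,"xyz": [32.0,-37.0,0],"delta_rot": [0,0,1.36]}
    - {"hand": 0,"xyz": [32.0,-37.0,0],"delta_rot": [0,0,1.36]}

```text
clock: 2.75
position: [458.8, 138.9, 253.7]
ee_rot: [0.092, 0.996, 0.0, 0.0]
contact_force: [1.2, 0.5, 0.1]
gripper_width: 0.0
```

```bash
python3 - <<'E'
from mv import *
done([32,-37,0],[0,0,1.36])
plan([421.2,-278.8,160],1.680)
E
```

```text
t 2.75 cmd [458.  141.5 253.3] meas [458.8 138.9 253.7] rotdiff 0.005 F [1.2 0.5 0.1] w 0.0 j [ 0.63  0.13 -0.34  0.   -1.1  -0.82]
xyz cm [ -3.87 -42.01   9.33] rot [0.    0.    1.282] rows>= 11.0
```

Call:
apply_moves:
  steps:
    - {"hand": 0,"xyz": [-3.87,-42.0,9.3],"delta_rot": [0,0,1.282]}
    - {"hand": 0,"xyz": [-3.87,-42.0,9.3],"delta_rot": [0,0,1.282]}
    - {"hand": 0,"xyz": [-3.87,-42.0,9.3],"delta_rot": [0,0,1.282]}
    - {"hand": 0,"xyz": [-3.87,-42.0,9.3],"delta_rot": [0,0,1.282]}
    - {"hand": 0,"xyz": [-3.87,-42.0,9.3],"delta_rot": [0,0,1.282]}
    - {"hand": 0,"xyz": [-3.87,-42.0,9.3],"delta_rot": [0,0,1.282]}
    - {"hand": 0,"xyz": [-3.87,-42.0,9.3],"delta_rot": [0,0,1.282]}
    - {"hand": 0,"xyz": [-3.87,-42.0,9.3],"delta_rot": [0,0,1.282]}
    - {"hand": 0,"xyz": [-3.87,-42.0,9.3],"delta_rot": [0,0,1.282]}
    - {"hand": 0,"xyz": [-3.87,-42.0,9.3],"delta_rot": [0,0,1.282]}
    - {"hand": 0,"xyz": [-3.87,-42.0,9.3],"delta_rot": [0,0,1.282]}
    - {"hand": 0,"xyz": [-3.87,-42.0,9.3],"delta_rot": [0,0,1.282]}

```text
clock: 3.75
position: [420.4, -281.5, 159.1]
ee_rot: [0.669, 0.743, -0.001, -0.001]
contact_force: [0.6, -0.1, -0.3]
gripper_width: 0.1
```

```bash
python3 - <<'E'
from mv import *
done([-3.87,-42,9.3],[0,0,1.282])
from bench import get_image
p=get_image("scene");chk()
cv2.imwrite("pics/s1.png",cv2.resize(p["frame"][120:300,100:340],None,fx=3,fy=3))
plan([421.2,-278.8,50],1.680)
E
```

```text
t 3.75 cmd [ 421.2 -278.7  160.3] meas [ 420.4 -281.5  159.1] rotdiff 0.006 F [ 0.6 -0.1 -0.3] w 0.1 j [-0.27  0.28 -0.41  0.   -0.88 -1.2 ]
t 3.8 cmd [ 421.2 -278.7  160.3] meas [ 420.8 -280.1  159.6] rotdiff 0.003 F [ 0.4  0.2 -0.1] w -0.1 j [-0.27  0.28 -0.41  0.   -0.88 -1.2 ]
xyz cm [-1.000e-02 -0.000e+00  1.103e+01] rot [0. 0. 0.] rows>= 3.0
```

View pics/s1.png

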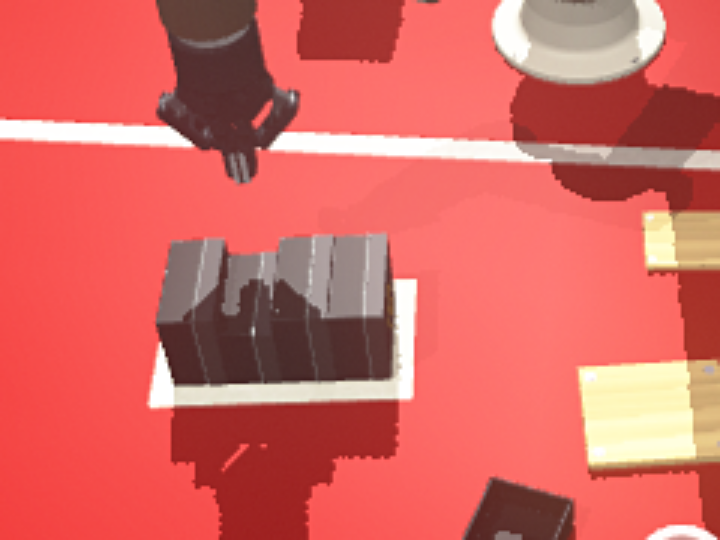

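Call:
apply_moves:
  steps:
    - {"hand": 0,"xyz": [0,0,4],"delta_rot": [0,0,0]}
    - {"hand": 0,"xyz": [0,0,7],"delta_rot": [0,0,0]}
    - {"hand": 0,"xyz": [0,0,9.6],"delta_rot": [0,0,0]}
    - {"hand": 0,"xyz": [0,0,9.6],"delta_rot": [0,0,0]}
    - {"hand": 0,"xyz": [0,0,9.6],"delta_rot": [0,0,0]}
    - {"hand": 0,"xyz": [0,0.7,9.6],"delta_rot": [0,0,0]}
    - {"hand": 0,"xyz": [0,1.2,9.6],"delta_rot": [0,0,0]}
    - {"hand": 0,"xyz": [0,1.7,9.6],"delta_rot": [0,0,0]}
    - {"hand": 0,"xyz": [0,2.2,9.6],"delta_rot": [0,0,0]}
    - {"hand": 0,"xyz": [0,2.8,9.6],"delta_rot": [0,0,0]}
    - {"hand": 0,"xyz": [0,3.4,9.6],"delta_rot": [0,0,0]}
    - {"hand": 0,"xyz": [0,4.0,9.6],"delta_rot": [0,0,0]}

```text
clock: 4.8
position: [458.0, -274.6, 65.6]
ee_rot: [0.667, 0.745, -0.002, -0.003]
contact_force: [-11.8, -3.7, 11.7]
gripper_width: 0.1
```

```bash
python3 - <<'E'
from mv import *
done([0,4,9.6])
from bench import get_image
p=get_image("scene");chk()
q=get_image("top")
cv2.imwrite("pics/s2.png",np.hstack([cv2.resize(p["frame"][140:280,130:270],None,fx=2.8,fy=2.8),cv2.resize(q["frame"][130:270,280:420],None,fx=2.8,fy=2.8)]))
E
```

```text
t 4.8 cmd [ 461.  -274.3   64.3] meas [ 458.  -274.6   65.6] rotdiff 0.008 F [-11.8  -3.7  11.7] w 0.1 j [-0.24  0.45 -0.44  0.   -0.69 -1.23]
t 4.85 cmd [ 461.  -274.3   64.3] meas [ 459.6 -274.6   65.7] rotdiff 0.005 F [-8.4 -1.4 10. ] w -0.3 j [-0.23  0.45 -0.44  0.   -0.69 -1.23]
```

View pics/s2.png

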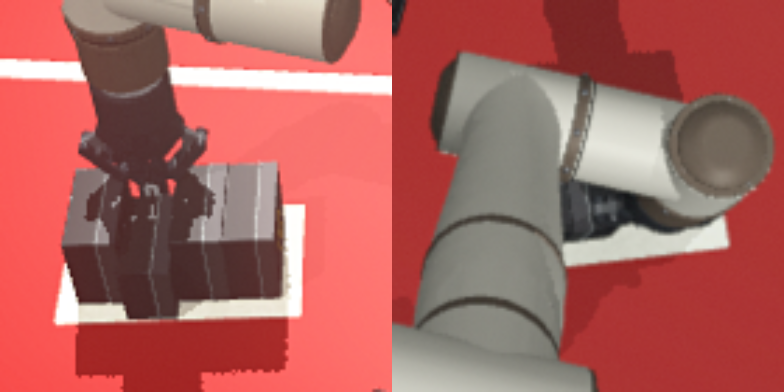

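```bash
python3 - <<'E'
from mv import *
from bench import get_image
p=get_image("scene");a=SH[2]
o=(130,140);k=6
im=cv2.resize(p["frame"][140:240,130:250],None,fx=k,fy=k,interpolation=cv2.INTER_CUBIC)
for y,z in((-75,88),(-25,68),(25,88),(75,88)):
    X=np.array([[*W(SH,x,yy),zz] for x,yy,zz in((-52,y-25,z),(52,y-25,z),(52,y+25,z),(-52,y+25,z))])
    cv2.polylines(im,[((proj(p,X)-o+.5)*k).astype(np.int32)],True,(0,255,0),1)
    X[:,2]=0
    cv2.polylines(im,[((proj(p,X)[1:3]-o+.5)*k).astype(np.int32)],True,(0,255,0),1)
cv2.imwrite("pics/s3.png",im);chk()
E
```

```text
t 4.95 cmd [ 461.  -274.3   64.3] meas [ 459.6 -274.6   65.7] rotdiff 0.004 F [-7.2 -1.9 10.8] w 0.0 j [-0.24  0.45 -0.44  0.   -0.68 -1.23]
```

View pics/s3.png

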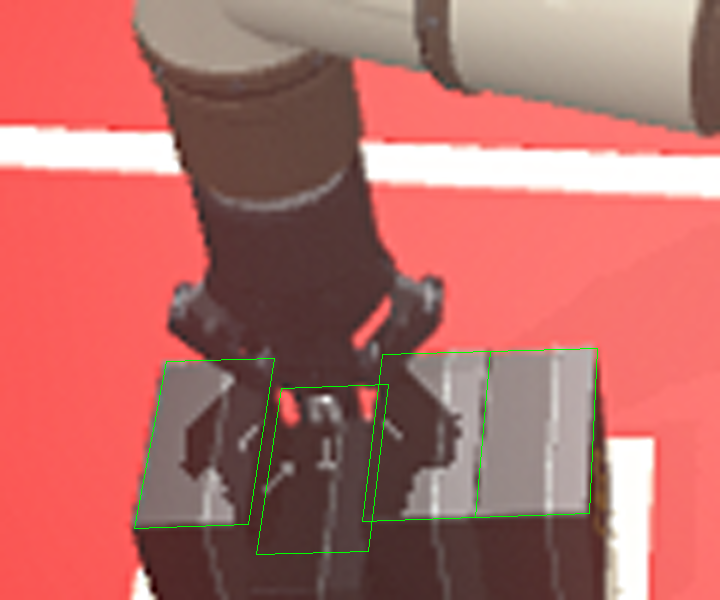

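The linkage bars are bearing on the inner top edges of the tall boxes (10 N upward). No shift of the tall boxes is visible. I'll back off, raise 13 mm and push higher on the low box.

Call:
apply_moves:
  steps:
    - {"hand": 0,"xyz": [0,-0.4,-0.6],"delta_rot": [0,0,0]}
    - {"hand": 0,"xyz": [0,-0.4,-1.3],"delta_rot": [0,0,0]}
    - {"hand": 0,"xyz": [0,-0.4,-1.3],"delta_rot": [0,0,0]}
    - {"hand": 0,"xyz": [0,0,-1.3],"delta_rot": [0,0,0]}
    - {"hand": 0,"xyz": [0,0.5,-1.3],"delta_rot": [0,0,0]}
    - {"hand": 0,"xyz": [0,1.0,-1.3],"delta_rot": [0,0,0]}
    - {"hand": 0,"xyz": [0,1.5,-1.3],"delta_rot": [0,0,0]}

```text
clock: 5.53
position: [476.4, -272.5, 77.0]
ee_rot: [0.667, 0.745, -0.0, -0.0]
contact_force: [-1.9, -1.0, 1.5]
gripper_width: 0.2
```

```bash
python3 - <<'E'
from mv import *
done([0,1.5,-1.3])
from bench import get_image
p=get_image("scene");chk()
o=(130,160);k=6
im=cv2.resize(p["frame"][160:260,130:250],None,fx=k,fy=k,interpolation=cv2.INTER_CUBIC)
for y,z in((-75,88),(-25,68),(25,88),(75,88)):
    X=np.array([[*W(SH,x,yy),zz] for x,yy,zz in((-52,y-25,z),(52,y-25,z),(52,y+25,z),(-52,y+25,z))])
    cv2.polylines(im,[((proj(p,X)-o+.5)*k).astype(np.int32)],True,(0,255,0),1)
cv2.imwrite("pics/s4.png",im)
E
```

```text
t 5.53 cmd [ 475.9 -272.7   77.3] meas [ 476.4 -272.5   77. ] rotdiff 0.001 F [-1.9 -1.   1.5] w 0.2 j [-0.22  0.45 -0.4   0.   -0.72 -1.24]
t 5.58 cmd [ 475.9 -272.7   77.3] meas [ 477.8 -272.6   77.1] rotdiff 0.001 F [-0.4 -0.  -1. ] w 0.1 j [-0.22  0.45 -0.4   0.   -0.72 -1.24]
```

View pics/s4.png

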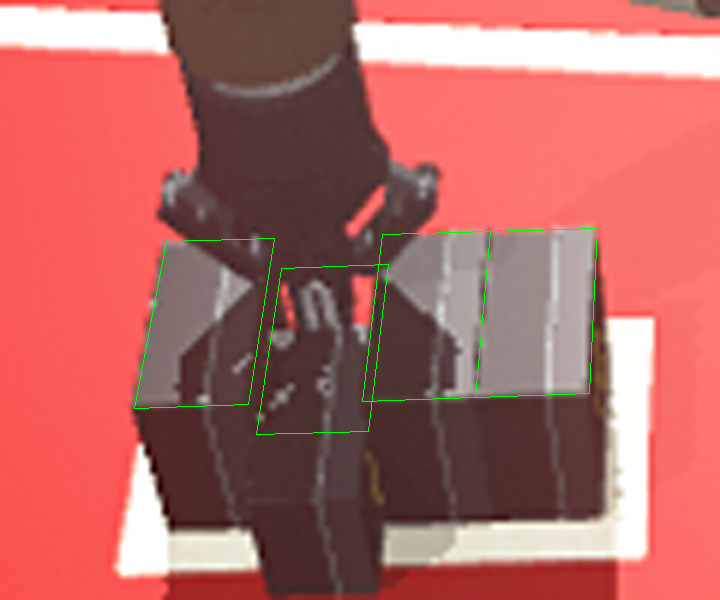

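Contact is clean now, about 2 N, and the tall boxes are still on their outlines. The low box's front top edge is at (310,500) in the crop, and its foil shows at (375,480). I'll keep pushing.

Call:
apply_moves:
  steps:
    - {"hand": 0,"xyz": [0,0.6,0],"delta_rot": [0,0,0]}
    - {"hand": 0,"xyz": [0,1.3,0],"delta_rot": [0,0,0]}
    - {"hand": 0,"xyz": [0,2.0,0],"delta_rot": [0,0,0]}
    - {"hand": 0,"xyz": [0,2.7,0],"delta_rot": [0,0,0]}
    - {"hand": 0,"xyz": [0,3.4,0],"delta_rot": [0,0,0]}
    - {"hand": 0,"xyz": [0,4.1,0],"delta_rot": [0,0,0]}
    - {"hand": 0,"xyz": [0,4.8,0],"delta_rot": [0,0,0]}
    - {"hand": 0,"xyz": [0,5.5,0],"delta_rot": [0,0,0]}
    - {"hand": 0,"xyz": [0,6.2,0],"delta_rot": [0,0,0]}
    - {"hand": 0,"xyz": [0,6.9,0],"delta_rot": [0,0,0]}
    - {"hand": 0,"xyz": [0,7.5,0],"delta_rot": [0,0,0]}
    - {"hand": 0,"xyz": [0,7.9,0],"delta_rot": [0,0,0]}

```text
clock: 6.58
position: [555.5, -263.9, 77.3]
ee_rot: [0.667, 0.745, 0.0, 0.0]
contact_force: [-1.4, 0.5, -0.6]
gripper_width: 0.1
```

```bash
python3 - <<'E'
from mv import *
done([0,7.9,0])
from bench import get_image,nets
p=get_image("scene");chk()
print([(np.round(d["xyz"],1),d["confidence"]) for d in nets.pinpoint(p,"low_c")])
o=(130,160);k=5
im=cv2.resize(p["frame"][160:280,130:270],None,fx=k,fy=k,interpolation=cv2.INTER_CUBIC)
for dx,y,z in((0,-75,88),(118,-25,68),(0,25,88),(0,75,88)):
    X=np.array([[*W(SH,x+dx,yy),zz] for x,yy,zz in((-52,y-25,z),(52,y-25,z),(52,y+25,z),(-52,y+25,z))])
    cv2.polylines(im,[((proj(p,X)-o+.5)*k).astype(np.int32)],True,(0,255,0),1)
cv2.imwrite("pics/s5.png",im)
E
```

```text
t 6.58 cmd [ 554.4 -264.1   77.3] meas [ 555.5 -263.9   77.3] rotdiff 0.001 F [-1.4  0.5 -0.6] w 0.1 j [-0.18  0.54 -0.23  0.   -0.8  -1.28]
t 6.63 cmd [ 554.4 -264.1   77.3] meas [ 556.1 -263.9   77.4] rotdiff 0.002 F [ 1.7  0.2 -0.4] w 0.2 j [-0.18  0.54 -0.23  0.   -0.8  -1.28]
[(array([ 617. , -261.3,   32.3]), 0.59)]
```

View pics/s5.png

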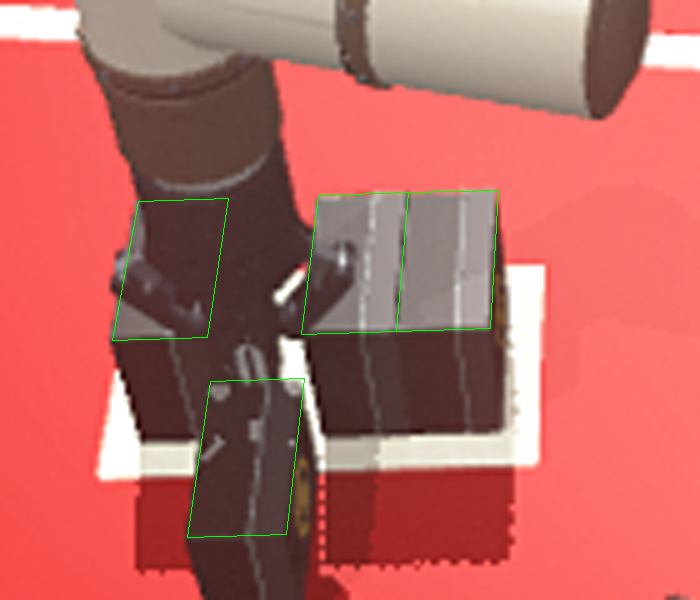

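```bash
python3 - <<'E'
from mv import *
a=SH[2];P,_=load();d=P[:2]-[496,-245.5];print(d@[np.cos(a),np.sin(a)],d@[-np.sin(a),np.cos(a)])
plan([*W(SH,118.5,-25),45],1.68)
E
```

```text
56.034510566103826 -24.806807533536226
xyz cm [-0.02  6.25  3.23] rot [0. 0. 0.] rows>= 2.0
```

Call:
apply_moves:
  steps:
    - {"hand": 0,"xyz": [0,-0.6,0],"delta_rot": [0,0,0]}
    - {"hand": 0.3,"xyz": [0,-0.6,-4.0],"delta_rot": [0,0,0]}
    - {"hand": 1,"xyz": [0,1.5,-6.5],"delta_rot": [0,0,0]}
    - {"hand": 1,"xyz": [0,4.5,-6.5],"delta_rot": [0,0,0]}
    - {"hand": 1,"xyz": [0,6.2,-6.5],"delta_rot": [0,0,0]}
    - {"hand": 1,"xyz": [0,6.2,-6.5],"delta_rot": [0,0,0]}
    - {"hand": 1,"xyz": [0,6.2,-6.5],"delta_rot": [0,0,0]}
    - {"hand": 1,"xyz": [0,6.2,-6.5],"delta_rot": [0,0,0]}

```text
clock: 7.35
position: [615.0, -257.2, 141.8]
ee_rot: [0.667, 0.745, -0.0, -0.001]
contact_force: [0.2, 0.4, -0.2]
gripper_width: 83.4
```

```bash
python3 - <<'E'
from mv import *
done([0,6.2,-6.5])
from bench import get_image,nets
p=get_image("scene");chk()
print([(np.round(d["xyz"],1),d["confidence"]) for d in nets.pinpoint(p,"low_c")])
o=(130,160);k=5
im=cv2.resize(p["frame"][160:280,130:270],None,fx=k,fy=k,interpolation=cv2.INTER_CUBIC)
for dx,y,z in((0,-75,88),(118.5,-25,68),(0,25,88),(0,75,88)):
    X=np.array([[*W(SH,x+dx,yy),zz] for x,yy,zz in((-52,y-25,z),(52,y-25,z),(52,y+25,z),(-52,y+25,z))])
    cv2.polylines(im,[((proj(p,X)-o+.5)*k).astype(np.int32)],True,(0,255,0),1)
cv2.imwrite("pics/s6.png",im)
E
```

```text
t 7.35 cmd [ 616.  -257.3  142.3] meas [ 615.  -257.2  141.8] rotdiff 0.002 F [ 0.2  0.4 -0.2] w 83.4 j [-0.15  0.54 -0.02 -0.   -1.01 -1.31]
t 7.4 cmd [ 616.  -257.3  142.3] meas [ 614.9 -257.3  142. ] rotdiff 0.001 F [-0.5 -0.8  0.2] w 85.3 j [-0.15  0.54 -0.02 -0.   -1.01 -1.31]
[]
```

View pics/s6.png

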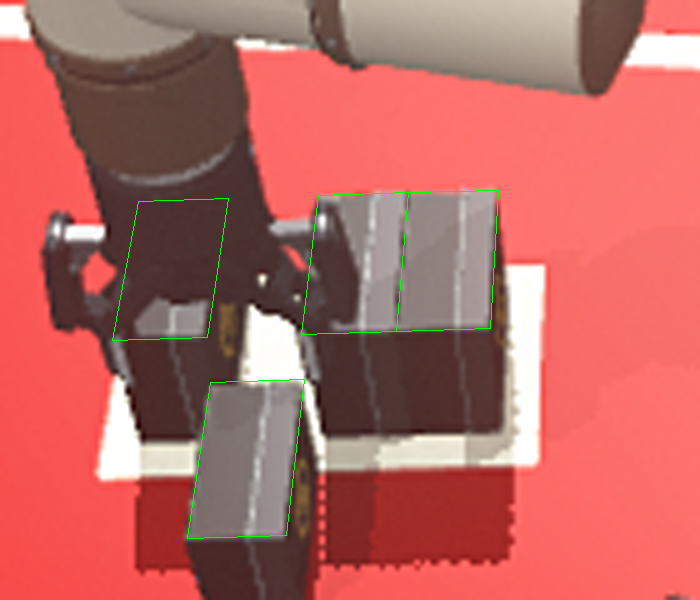

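The overlay puts the low box at sheet x ≈ 118.5, standing free, with the tall boxes in place. I'll descend and grip.

Call:
apply_moves:
  steps:
    - {"hand": 1,"xyz": [0,0,4.0],"delta_rot": [0,0,0]}
    - {"hand": 1,"xyz": [0,0,7.5],"delta_rot": [0,0,0]}
    - {"hand": 1,"xyz": [0,0,9.7],"delta_rot": [0,0,0]}
    - {"hand": 1,"xyz": [0,0,9.7],"delta_rot": [0,0,0]}
    - {"hand": 0,"xyz": [0,0,9.7],"delta_rot": [0,0,0]}
    - {"hand": 0,"xyz": [0,0,9.7],"delta_rot": [0,0,0]}
    - {"hand": 0,"xyz": [0,0,9.7],"delta_rot": [0,0,0]}
    - {"hand": 0,"xyz": [0,0,9.7],"delta_rot": [0,0,0]}
    - {"hand": 0,"xyz": [0,0,9.7],"delta_rot": [0,0,0]}
    - {"hand": 0,"xyz": [0,0,9.7],"delta_rot": [0,0,0]}

```text
clock: 8.28
position: [617.8, -257.5, 48.2]
ee_rot: [0.667, 0.745, 0.001, 0.002]
contact_force: [-0.4, 1.3, 6.5]
gripper_width: 49.6
```

```bash
python3 - <<'E'
from mv import *
done([0,0,9.7])
c,s=np.cos(.146),np.sin(.146)
e1=np.array([563.5,105.9])-55*np.array([c,s]);e2=np.array([565.9,103])-55*np.array([c,s]);print("edge",e1,e2)
E
```

```text
t 8.28 cmd [ 616.  -257.3   45.3] meas [ 617.8 -257.5   48.2] rotdiff 0.005 F [-0.4  1.3  6.5] w 49.6 j [-0.15  0.65 -0.1   0.   -0.82 -1.31]
edge [509.08514947  97.89849752] [511.48514947  94.99849752]
```

```bash
python3 - <<'E'
from mv import *
open("mv.py","a").write("PL=(510.3,96.4,.146)\nTR=(487.7,335.9,-.153)\n")
plan([*W((510.3,96.4,.146),-29,0),150],1.68+1.608)
E
```

```text
xyz cm [ 36.21  -9.54 -10.47] rot [ 0.     0.    -1.608] rows>= 13.0
```

Call:
apply_moves:
  steps:
    - {"hand": 0,"xyz": [0,0,-1.5],"delta_rot": [0,0,0]}
    - {"hand": 0,"xyz": [0,0,-4.0],"delta_rot": [0,0,0]}
    - {"hand": 0,"xyz": [0,0,-7.5],"delta_rot": [0,0,0]}
    - {"hand": 0,"xyz": [0,0,-10.5],"delta_rot": [0,0,0]}
    - {"hand": 0,"xyz": [0,0,-10.5],"delta_rot": [0,0,0]}
    - {"hand": 0,"xyz": [0,0,-10.5],"delta_rot": [0,0,0]}

```text
clock: 8.78
position: [617.0, -257.2, 152.9]
ee_rot: [0.667, 0.745, 0.002, 0.002]
contact_force: [-0.5, -0.4, -3.4]
gripper_width: 49.5
```

```bash
python3 - <<'E'
from mv import *
done([0,0,-10.5])
plan([*W((510.3,96.4,.146),-29,0),150],1.68+1.608)
from bench import get_image
p=get_image("scene")
cv2.imwrite("pics/s7.png",cv2.resize(p["frame"][100:320,100:350],None,fx=3,fy=2.7))
E
```

```text
t 8.78 cmd [ 616.  -257.3  150.3] meas [ 617.  -257.2  152.9] rotdiff 0.005 F [-0.5 -0.4 -3.4] w 49.5 j [-0.15  0.53 -0.01 -0.   -1.02 -1.31]
xyz cm [ 3.621e+01 -9.540e+00  3.000e-02] rot [ 0.     0.    -1.608] rows>= 13.0
```

View pics/s7.png

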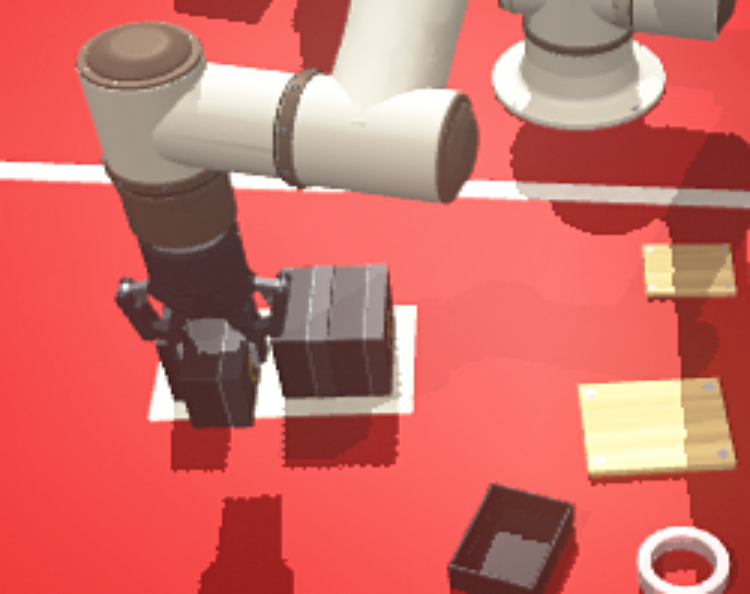

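The box is held and lifted, and the tall boxes look unmoved. I'll turn it and carry it to the plate.

Call:
apply_moves:
  steps:
    - {"hand": 0,"xyz": [2,-0.5,0],"delta_rot": [0,0,-0.05]}
    - {"hand": 0,"xyz": [5,-1.2,0],"delta_rot": [0,0,-0.15]}
    - {"hand": 0,"xyz": [8,-2,0],"delta_rot": [0,0,-0.27]}
    - {"hand": 0,"xyz": [11,-2.8,0],"delta_rot": [0,0,-0.39]}
    - {"hand": 0,"xyz": [14,-3.6,0],"delta_rot": [0,0,-0.51]}
    - {"hand": 0,"xyz": [17,-4.4,0],"delta_rot": [0,0,-0.63]}
    - {"hand": 0,"xyz": [20,-5.2,0],"delta_rot": [0,0,-0.75]}
    - {"hand": 0,"xyz": [23,-6,0],"delta_rot": [0,0,-0.87]}
    - {"hand": 0,"xyz": [26,-6.8,0],"delta_rot": [0,0,-0.99]}
    - {"hand": 0,"xyz": [29,-7.6,0],"delta_rot": [0,0,-1.11]}
    - {"hand": 0,"xyz": [31.5,-8.3,0],"delta_rot": [0,0,-1.21]}
    - {"hand": 0,"xyz": [33,-8.7,0],"delta_rot": [0,0,-1.29]}

```text
clock: 9.83
position: [491.1, 62.7, 148.5]
ee_rot: [0.082, 0.997, -0.001, -0.002]
contact_force: [-0.4, -0.4, -1.0]
gripper_width: 49.2
```

```bash
python3 - <<'E'
from mv import *
done([33,-8.7,0],[0,0,-1.29])
plan([*W(PL,-30,0),150],1.68+1.608)
E
```

```text
t 9.83 cmd [493.5  61.2 150.3] meas [491.1  62.7 148.5] rotdiff 0.008 F [-0.4 -0.4 -1. ] w 49.2 j [ 0.46  0.28 -0.45 -0.   -0.85 -0.62]
xyz cm [1.79 2.82 0.03] rot [ 0.     0.    -0.318] rows>= 3.0
```

Call:
apply_moves:
  steps:
    - {"hand": 0,"xyz": [0.8,1.2,0],"delta_rot": [0,0,-0.1]}
    - {"hand": 0,"xyz": [1.4,2.2,0],"delta_rot": [0,0,-0.22]}
    - {"hand": 0,"xyz": [1.79,2.82,0],"delta_rot": [0,0,-0.318]}
    - {"hand": 0,"xyz": [1.79,2.82,0],"delta_rot": [0,0,-0.318]}
    - {"hand": 0,"xyz": [1.79,2.82,0],"delta_rot": [0,0,-0.318]}
    - {"hand": 0,"xyz": [1.79,2.82,0],"delta_rot": [0,0,-0.318]}
    - {"hand": 0,"xyz": [1.79,2.82,0],"delta_rot": [0,0,-0.318]}

```text
clock: 10.42
position: [480.6, 91.5, 149.8]
ee_rot: [-0.072, 0.997, -0.0, -0.001]
contact_force: [-0.0, 0.0, -0.9]
gripper_width: 49.4
```

```bash
python3 - <<'E'
from mv import *
done([1.79,2.82,0],[0,0,-.318])
from bench import get_image
p=get_image("scene");chk()
cv2.imwrite("pics/s8.png",cv2.resize(p["frame"][130:310,240:460],None,fx=3.4,fy=3.3))
E
```

```text
t 10.42 cmd [480.6  92.1 150.3] meas [480.6  91.5 149.8] rotdiff 0.002 F [-0.   0.  -0.9] w 49.4 j [ 0.52  0.26 -0.46 -0.   -0.84 -0.38]
t 10.47 cmd [480.6  92.1 150.3] meas [480.7  91.5 149.9] rotdiff 0.002 F [ 0.5 -0.5 -1.6] w 49.6 j [ 0.52  0.26 -0.46 -0.   -0.84 -0.38]
```

View pics/s8.png

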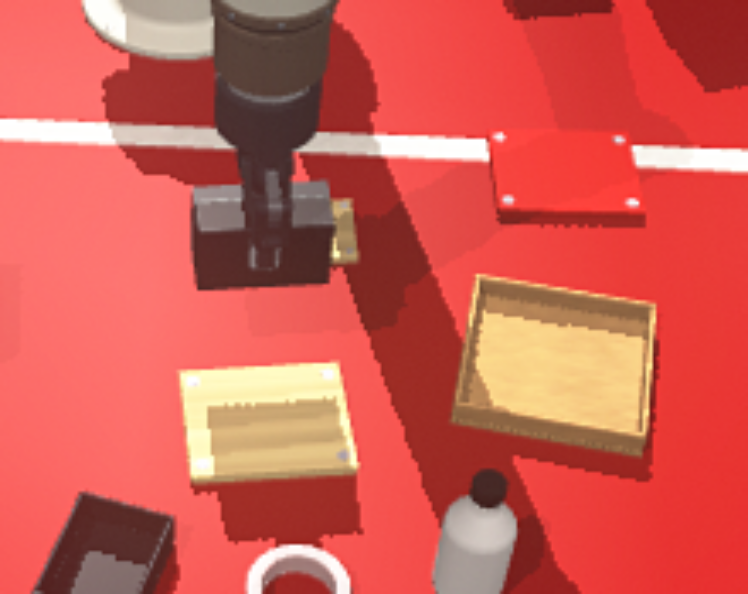

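Call:
apply_moves:
  steps:
    - {"hand": 0,"xyz": [0,0,3.5],"delta_rot": [0,0,0]}
    - {"hand": 0,"xyz": [0,0,7],"delta_rot": [0,0,0]}
    - {"hand": 0,"xyz": [0,0,9],"delta_rot": [0,0,0]}
    - {"hand": 0,"xyz": [0,0,9.8],"delta_rot": [0,0,0]}
    - {"hand": 0,"xyz": [0,0,10.1],"delta_rot": [0,0,0]}
    - {"hand": 0,"xyz": [0,0,10.2],"delta_rot": [0,0,0]}
    - {"hand": 0,"xyz": [0,0,10.2],"delta_rot": [0,0,0]}

```text
clock: 11.05
position: [481.9, 92.4, 49.2]
ee_rot: [-0.073, 0.997, 0.0, 0.001]
contact_force: [-0.1, -0.7, -1.3]
gripper_width: 49.2
```

```bash
python3 - <<'E'
from mv import *
done([0,0,10.2])
from bench import get_image
for n,b in(("scene",(190,270,270,370)),("top",(120,230,190,300))):
    p=get_image(n);cv2.imwrite(f"pics/{n}9.png",cv2.resize(p["frame"][b[0]:b[1],b[2]:b[3]],None,fx=6,fy=6,interpolation=cv2.INTER_CUBIC))
chk()
E
```

```text
t 11.05 cmd [480.6  92.1  48.3] meas [481.9  92.4  49.2] rotdiff 0.003 F [-0.1 -0.7 -1.3] w 49.2 j [ 0.52  0.42 -0.57  0.   -0.58 -0.38]
t 11.15 cmd [480.6  92.1  48.3] meas [481.9  92.6  49.4] rotdiff 0.003 F [-0.1  0.1 -1.6] w 49.4 j [ 0.52  0.42 -0.57  0.   -0.58 -0.38]
```

View pics/scene9.png

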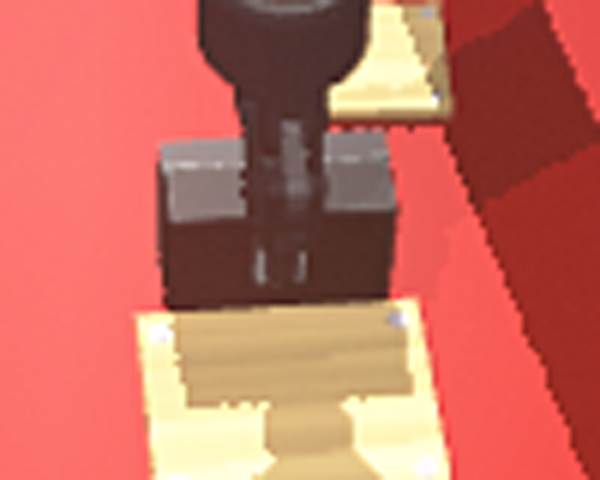

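The box is within a few mm of the plate edge, parallel to it, with its seam and lid side towards the robot. I'll set it down and release.

Call:
apply_moves:
  steps:
    - {"hand": 0,"xyz": [0,0,0.2],"delta_rot": [0,0,0]}
    - {"hand": 0.75,"xyz": [0,0,0.2],"delta_rot": [0,0,0]}
    - {"hand": 1,"xyz": [0,0,0.2],"delta_rot": [0,0,0]}
    - {"hand": 1,"xyz": [0,0,0.2],"delta_rot": [0,0,0]}
    - {"hand": 1,"xyz": [0,0,0.2],"delta_rot": [0,0,0]}
    - {"hand": 1,"xyz": [0,0,-1],"delta_rot": [0,0,0]}
    - {"hand": 1,"xyz": [0,0,-4],"delta_rot": [0,0,0]}
    - {"hand": 1,"xyz": [0,0,-8],"delta_rot": [0,0,0]}
    - {"hand": 1,"xyz": [0,0,-10],"delta_rot": [0,0,0]}
    - {"hand": 1,"xyz": [0,0,-10],"delta_rot": [0,0,0]}

```text
clock: 11.98
position: [483.7, 93.5, 153.4]
ee_rot: [-0.074, 0.997, 0.002, 0.005]
contact_force: [0.7, 0.1, -0.4]
gripper_width: 85.5
```

```bash
python3 - <<'E'
from mv import *
done([0,0,-10])
from bench import get_image
for n,b in(("scene",(190,270,270,370)),):
    p=get_image(n);o=(b[2],b[0]);k=6
    im=cv2.resize(p["frame"][b[0]:b[1],b[2]:b[3]],None,fx=6,fy=6,interpolation=cv2.INTER_CUBIC)
    def dr(L,z,c):
        X=np.array([[*W(PL,*q),z] for q in L]);cv2.polylines(im,[((proj(p,X)-o+.5)*k).astype(np.int32)],True,c,1)
    dr([(0,-65),(110,-65),(110,65),(0,65)],10,(255,0,0))
    for xc in(-29,):dr([(xc-25,-52),(xc+25,-52),(xc+25,52),(xc-25,52)],68,(0,255,0))
    cv2.imwrite("pics/s10.png",im)
chk();plan([*W(PL,-84,0),150],1.717)
E
```

```text
t 11.98 cmd [480.6  92.1 148.3] meas [483.7  93.5 153.4] rotdiff 0.011 F [ 0.7  0.1 -0.4] w 85.5 j [ 0.52  0.26 -0.46  0.   -0.84 -0.37]
t 12.03 cmd [480.6  92.1 148.3] meas [482.1  92.9 150.9] rotdiff 0.007 F [-0.1 -0.8 -0.9] w 85.3 j [ 0.52  0.26 -0.46  0.   -0.84 -0.37]
xyz cm [ 5.4   0.   -0.17] rot [0.    0.    1.571] rows>= 13.0
```

View pics/s10.png

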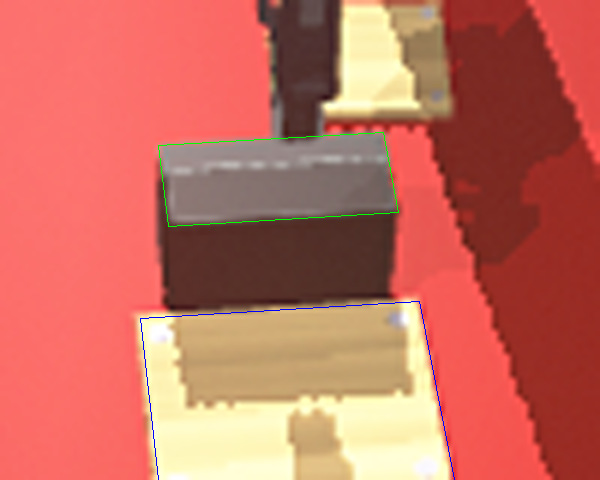

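Call:
apply_moves:
  steps:
    - {"hand": 0,"xyz": [2,0,0],"delta_rot": [0,0,0.1]}
    - {"hand": 0,"xyz": [4,0,0],"delta_rot": [0,0,0.22]}
    - {"hand": 0,"xyz": [5.4,0,0],"delta_rot": [0,0,0.34]}
    - {"hand": 0,"xyz": [5.4,0,0],"delta_rot": [0,0,0.46]}
    - {"hand": 0,"xyz": [5.4,0,0],"delta_rot": [0,0,0.58]}
    - {"hand": 0,"xyz": [5.4,0,0],"delta_rot": [0,0,0.7]}
    - {"hand": 0,"xyz": [5.4,0,0],"delta_rot": [0,0,0.82]}
    - {"hand": 0,"xyz": [5.4,0,0],"delta_rot": [0,0,0.94]}
    - {"hand": 0,"xyz": [5.4,0,0],"delta_rot": [0,0,1.06]}
    - {"hand": 0,"xyz": [5.4,0,0],"delta_rot": [0,0,1.18]}
    - {"hand": 0,"xyz": [5.4,0,0],"delta_rot": [0,0,1.3]}
    - {"hand": 0,"xyz": [5.4,0,0],"delta_rot": [0,0,1.4]}

```text
clock: 13.03
position: [426.5, 83.8, 147.0]
ee_rot: [0.589, 0.808, -0.001, -0.001]
contact_force: [-0.2, -0.4, 0.5]
gripper_width: 0.1
```

```bash
python3 - <<'E'
from mv import *
done([5.4,0,0],[0,0,1.4])
plan([*W(PL,-84,0),79],1.717)
E
```

```text
t 13.03 cmd [427.2  84.2 148.3] meas [426.5  83.8 147. ] rotdiff 0.006 F [-0.2 -0.4  0.5] w 0.1 j [ 0.57  0.18 -0.59 -0.   -0.8  -1.83]
xyz cm [ 0.   -0.    6.93] rot [0.    0.    0.171] rows>= 2.0
```

Call:
apply_moves:
  steps:
    - {"hand": 0,"xyz": [0,0,2],"delta_rot": [0,0,0.1]}
    - {"hand": 0,"xyz": [0,0,5],"delta_rot": [0,0,0.171]}
    - {"hand": 0,"xyz": [0,0,6.9],"delta_rot": [0,0,0.171]}
    - {"hand": 0,"xyz": [0,0,6.9],"delta_rot": [0,0,0.171]}
    - {"hand": 0,"xyz": [0,0,6.9],"delta_rot": [0,0,0.171]}

```text
clock: 13.45
position: [426.4, 83.6, 78.1]
ee_rot: [0.653, 0.757, -0.002, -0.001]
contact_force: [-0.3, 0.3, 0.0]
gripper_width: -0.3
```

```bash
python3 - <<'E'
from mv import *
done([0,0,6.9],[0,0,.171])
from bench import get_image
p=get_image("scene");chk()
cv2.imwrite("pics/s11.png",cv2.resize(p["frame"][150:270,250:390],None,fx=5,fy=5))
E
```

```text
t 13.45 cmd [427.2  84.2  79.3] meas [426.4  83.6  78.1] rotdiff 0.005 F [-0.3  0.3  0. ] w -0.3 j [ 0.57  0.3  -0.67  0.   -0.61 -1.99]
t 13.5 cmd [427.2  84.2  79.3] meas [427.4  84.1  79.2] rotdiff 0.002 F [-0.4  0.   0.6] w -0.3 j [ 0.57  0.3  -0.67  0.   -0.61 -1.99]
```

View pics/s11.png

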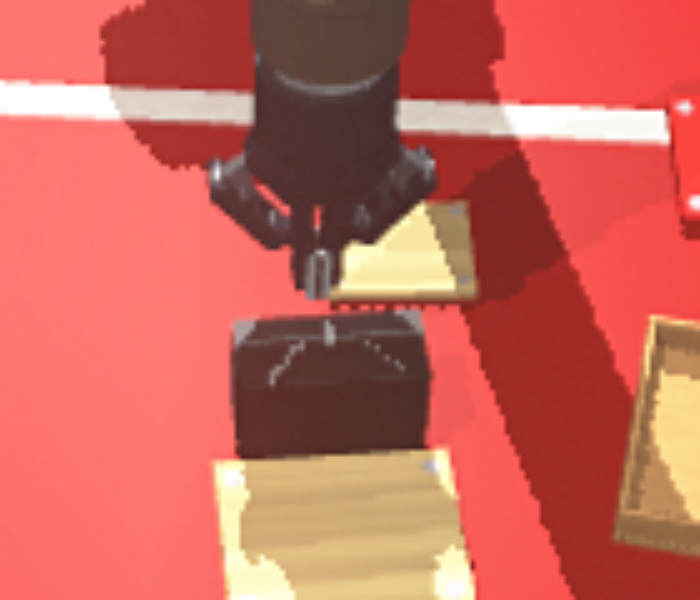

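Call:
apply_moves:
  steps:
    - {"hand": 0,"xyz": [0,1.0,0],"delta_rot": [0,0,0]}
    - {"hand": 0,"xyz": [0,1.6,0],"delta_rot": [0,0,0]}
    - {"hand": 0,"xyz": [0,2.0,0],"delta_rot": [0,0,0]}
    - {"hand": 0,"xyz": [0,2.4,0],"delta_rot": [0,0,0]}
    - {"hand": 0,"xyz": [0,2.8,0],"delta_rot": [0,0,0]}
    - {"hand": 0,"xyz": [0,3.2,0],"delta_rot": [0,0,0]}
    - {"hand": 0,"xyz": [0,3.5,0],"delta_rot": [0,0,0]}
    - {"hand": 0,"xyz": [0,3.8,0],"delta_rot": [0,0,0]}
    - {"hand": 0,"xyz": [0,4.0,0],"delta_rot": [0,0,0]}

```text
clock: 14.25
position: [464.6, 89.3, 79.7]
ee_rot: [0.654, 0.757, -0.003, -0.002]
contact_force: [-15.1, 3.8, 17.8]
gripper_width: -0.1
```

```bash
python3 - <<'E'
from mv import *
done([0,4,0])
from bench import get_image
p=get_image("scene");chk()
cv2.imwrite("pics/s12.png",cv2.resize(p["frame"][150:270,250:390],None,fx=5,fy=5))
E
```

```text
t 14.25 cmd [466.8  90.   79.3] meas [464.6  89.3  79.7] rotdiff 0.007 F [-15.1   3.8  17.8] w -0.1 j [ 0.53  0.35 -0.57 -0.   -0.66 -1.96]
t 14.3 cmd [466.8  90.   79.3] meas [464.6  89.4  79.8] rotdiff 0.007 F [-11.9   2.2  14.9] w -0.2 j [ 0.53  0.35 -0.57 -0.   -0.66 -1.96]
```

View pics/s12.png

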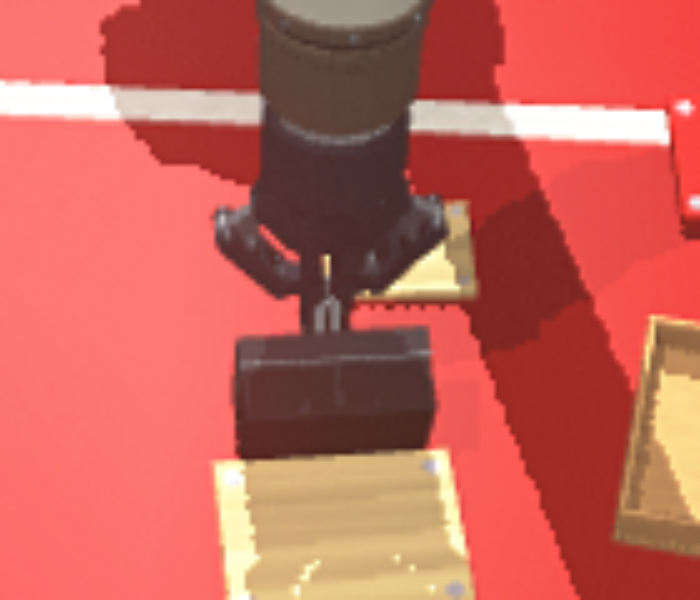

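The box is about 20° over, but the pushing finger drags down on the rising face (18 N) and the push is jamming. I'll follow the arc upward while pushing.

Call:
apply_moves:
  steps:
    - {"hand": 0,"xyz": [0,0.2,-0.4],"delta_rot": [0,0,0]}
    - {"hand": 0,"xyz": [0,0.5,-0.5],"delta_rot": [0,0,0]}
    - {"hand": 0,"xyz": [0,0.9,-0.65],"delta_rot": [0,0,0]}
    - {"hand": 0,"xyz": [0,1.2,-0.8],"delta_rot": [0,0,0]}
    - {"hand": 0,"xyz": [0,1.5,-0.9],"delta_rot": [0,0,0]}
    - {"hand": 0,"xyz": [0,1.9,-1.0],"delta_rot": [0,0,0]}

```text
clock: 14.8
position: [486.4, 93.0, 89.3]
ee_rot: [0.653, 0.757, 0.0, 0.0]
contact_force: [-0.1, 0.1, -0.1]
gripper_width: 0.1
```

```bash
python3 - <<'E'
from mv import *
done([0,1.9,-1])
from bench import get_image
p=get_image("scene");chk()
cv2.imwrite("pics/s13.png",cv2.resize(p["frame"][150:270,250:390],None,fx=5,fy=5))
E
```

```text
t 14.8 cmd [485.6  92.8  89.3] meas [486.4  93.   89.3] rotdiff 0.001 F [-0.1  0.1 -0.1] w 0.1 j [ 0.52  0.36 -0.52  0.   -0.69 -1.94]
t 14.85 cmd [485.6  92.8  89.3] meas [487.4  93.3  89.5] rotdiff 0.002 F [ 1.6  0.1 -0. ] w -0.1 j [ 0.52  0.36 -0.52  0.   -0.69 -1.94]
```

View pics/s13.png

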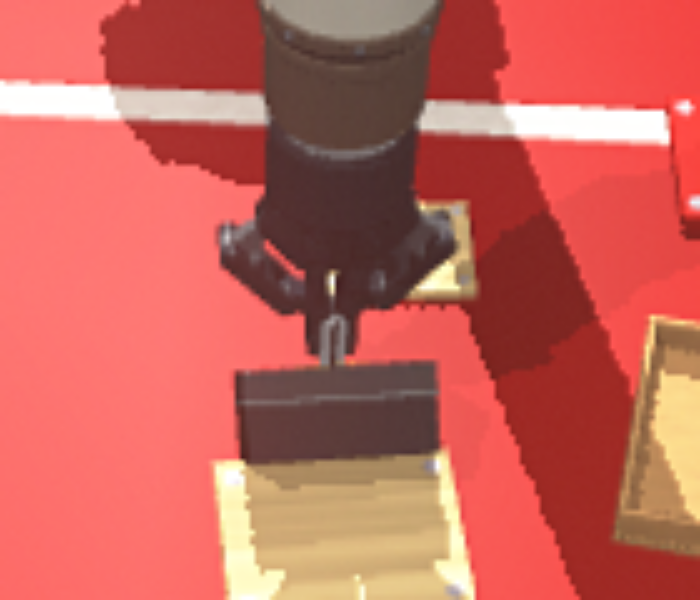

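It is tipping freely now, at about 40°. I'll continue.

Call:
apply_moves:
  steps:
    - {"hand": 0,"xyz": [0,0.4,-0.1],"delta_rot": [0,0,0]}
    - {"hand": 0,"xyz": [0,0.8,-0.2],"delta_rot": [0,0,0]}
    - {"hand": 0,"xyz": [0,1.2,-0.25],"delta_rot": [0,0,0]}
    - {"hand": 0,"xyz": [0,1.6,-0.3],"delta_rot": [0,0,0]}
    - {"hand": 0,"xyz": [0,1.6,-0.3],"delta_rot": [0,0,0]}
    - {"hand": 0,"xyz": [0,1.6,-0.3],"delta_rot": [0,0,0]}

```text
clock: 15.35
position: [501.7, 95.2, 92.2]
ee_rot: [0.653, 0.757, -0.0, -0.0]
contact_force: [-0.8, 0.3, 0.4]
gripper_width: -0.0
```

```bash
python3 - <<'E'
from mv import *
done([0,1.6,-.3])
from bench import get_image
p=get_image("scene");chk()
cv2.imwrite("pics/s14.png",cv2.resize(p["frame"][150:270,250:390],None,fx=5,fy=5))
E
```

```text
t 15.35 cmd [501.4  95.1  92.3] meas [501.7  95.2  92.2] rotdiff 0.0 F [-0.8  0.3  0.4] w -0.0 j [ 0.51  0.38 -0.48 -0.   -0.72 -1.93]
t 15.4 cmd [501.4  95.1  92.3] meas [501.4  95.1  92.1] rotdiff 0.0 F [ 0.2 -0.7 -0.2] w 0.1 j [ 0.51  0.38 -0.48 -0.   -0.72 -1.93]
```

View pics/s14.png

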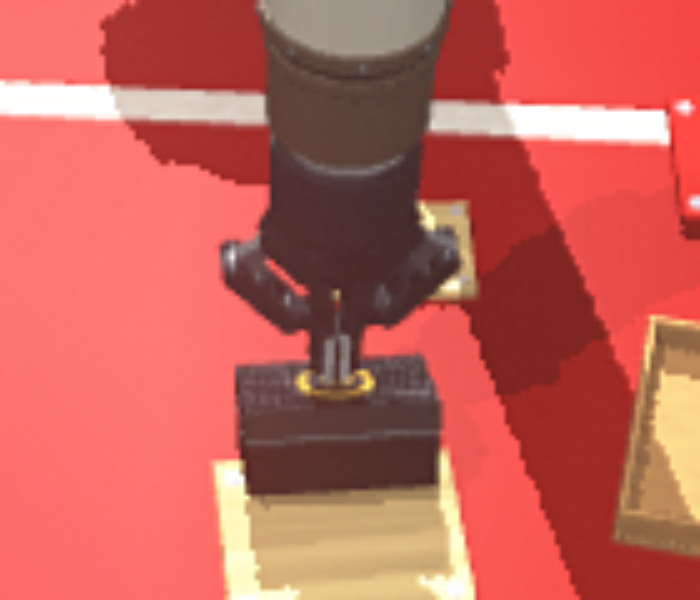

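The box has gone over and the foil disc shows on top at (335,380). I'll lift away, turn the tool back and check.

Call:
apply_moves:
  steps:
    - {"hand": 0,"xyz": [0,-0.3,-2],"delta_rot": [0,0,0]}
    - {"hand": 0,"xyz": [0,-1,-5],"delta_rot": [0,0,-0.12]}
    - {"hand": 0.5,"xyz": [0,-3,-8],"delta_rot": [0,0,-0.24]}
    - {"hand": 1,"xyz": [0,-6,-8],"delta_rot": [0,0,-0.36]}
    - {"hand": 1,"xyz": [0,-7,-8],"delta_rot": [0,0,-0.48]}
    - {"hand": 1,"xyz": [0,-7,-8],"delta_rot": [0,0,-0.6]}
    - {"hand": 1,"xyz": [0,-7,-8],"delta_rot": [0,0,-0.72]}
    - {"hand": 1,"xyz": [0,-7,-8],"delta_rot": [0,0,-0.84]}
    - {"hand": 1,"xyz": [0,-7,-8],"delta_rot": [0,0,-0.96]}
    - {"hand": 1,"xyz": [0,-7,-8],"delta_rot": [0,0,-1.08]}
    - {"hand": 1,"xyz": [0,-7,-8],"delta_rot": [0,0,-1.2]}
    - {"hand": 1,"xyz": [0,-7,-8],"delta_rot": [0,0,-1.3]}

```text
clock: 16.4
position: [431.9, 84.8, 172.3]
ee_rot: [0.059, 0.998, -0.0, -0.0]
contact_force: [0.6, 0.5, 0.2]
gripper_width: 85.1
```

```bash
python3 - <<'E'
from mv import *
done([0,-7,-8],[0,0,-1.3])
from bench import get_image,nets
p=get_image("scene");b=(190,270,270,370);o=(b[2],b[0]);k=6
im=cv2.resize(p["frame"][b[0]:b[1],b[2]:b[3]],None,fx=6,fy=6,interpolation=cv2.INTER_CUBIC)
def dr(L,z,c):
    X=np.array([[*W(PL,*q),z] for q in L]);cv2.polylines(im,[((proj(p,X)-o+.5)*k).astype(np.int32)],True,c,1)
dr([(0,-65),(110,-65),(110,65),(0,65)],10,(255,0,0))
xc=22;dr([(xc-34,-52),(xc+34,-52),(xc+34,52),(xc-34,52)],60,(0,255,0))
cv2.imwrite("pics/s15.png",im)
print([(np.round(d["xyz"],1),d["confidence"]) for d in nets.pinpoint(p,"low_c")],W(PL,22,0))
q=get_image("top");print([(np.round(d["xyz"],1),d["confidence"]) for d in nets.pinpoint(q,"low_c")])
E
```

```text
t 16.4 cmd [432.2  84.9 172.3] meas [431.9  84.8 172.3] rotdiff 0.006 F [0.6 0.5 0.2] w 85.1 j [ 0.57  0.15 -0.54 -0.   -0.87 -0.68]
[(array([525. ,  98.5,  35.3]), 0.75)] [532.06594021  99.60060099]
[]
```

View pics/s15.png

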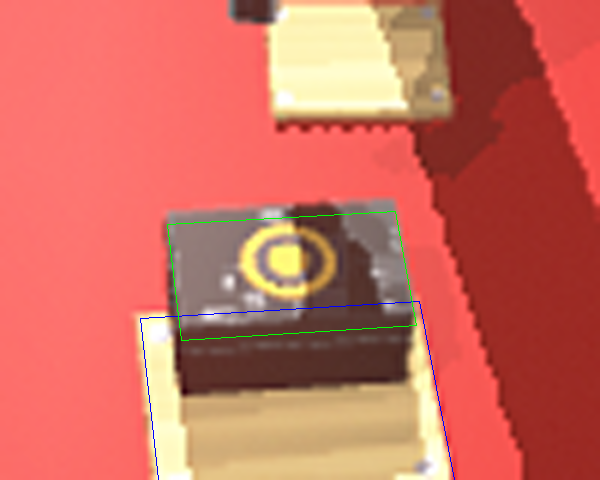

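```bash
python3 - <<'E'
from mv import *
from bench import get_image,nets
p=get_image("scene");b=(190,270,270,370);o=(b[2],b[0]);k=7
im=cv2.resize(p["frame"][b[0]:b[1],b[2]:b[3]],None,fx=k,fy=k,interpolation=cv2.INTER_CUBIC)
def dr(L,z,c):
    X=np.array([[*W(PL,*q),z] for q in L]);cv2.polylines(im,[((proj(p,X)-o+.5)*k).astype(np.int32)],True,c,1)
xc=14.5
for z in (60,10):dr([(xc-34,-52),(xc+34,-52),(xc+34,52),(xc-34,52)],z,(0,255,0))
cv2.imwrite("pics/s16.png",im);chk()
plan([*W(PL,xc,0),140],3.288)
print(nets.outline_of(p,"tray_in") and 1)
E
```

```text
t 16.65 cmd [432.2  84.9 172.3] meas [432.1  84.9 172.3] rotdiff 0.002 F [-0.4  0.3 -1.1] w 85.4 j [ 0.57  0.15 -0.54 -0.   -0.87 -0.69]
xyz cm [-9.01  2.5   3.23] rot [ 0.     0.    -0.271] rows>= 3.0
1
```

View pics/s16.png

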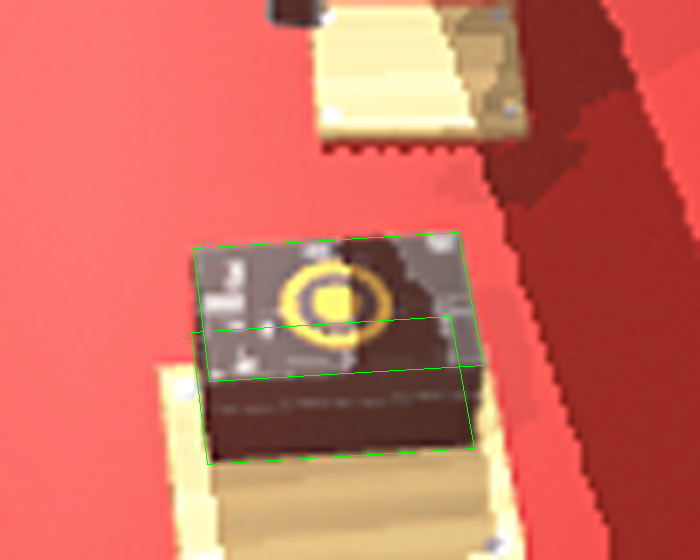

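Call:
apply_moves:
  steps:
    - {"hand": 1,"xyz": [-4,1.2,1.5],"delta_rot": [0,0,-0.1]}
    - {"hand": 1,"xyz": [-7.5,2.1,3.2],"delta_rot": [0,0,-0.2]}
    - {"hand": 1,"xyz": [-9.0,2.5,3.2],"delta_rot": [0,0,-0.271]}
    - {"hand": 1,"xyz": [-9.0,2.5,3.2],"delta_rot": [0,0,-0.271]}
    - {"hand": 1,"xyz": [-9.0,2.5,3.2],"delta_rot": [0,0,-0.271]}
    - {"hand": 1,"xyz": [-9.0,2.5,3.2],"delta_rot": [0,0,-0.271]}

```text
clock: 17.2
position: [523.8, 98.3, 140.2]
ee_rot: [-0.073, 0.997, -0.0, -0.001]
contact_force: [-0.3, -0.5, 0.1]
gripper_width: 85.6
```

```bash
python3 - <<'E'
from mv import *
done([-9,2.5,3.2],[0,0,-.271])
from bench import get_image
p=get_image("scene");chk();plan([*W(PL,14.5,0),35],3.288)
cv2.imwrite("pics/s17.png",cv2.resize(p["frame"][150:270,250:390],None,fx=5,fy=5))
E
```

```text
t 17.2 cmd [524.6  98.6 140.3] meas [523.8  98.3 140.2] rotdiff 0.002 F [-0.3 -0.5  0.1] w 85.6 j [ 0.49  0.34 -0.37 -0.   -0.86 -0.34]
t 17.25 cmd [524.6  98.6 140.3] meas [523.7  98.4 140.5] rotdiff 0.001 F [-0.3 -0.6  0.1] w 85.4 j [ 0.49  0.34 -0.37 -0.   -0.86 -0.34]
xyz cm [-1.000e-02 -1.000e-02  1.053e+01] rot [0. 0. 0.] rows>= 3.0
```

View pics/s17.png

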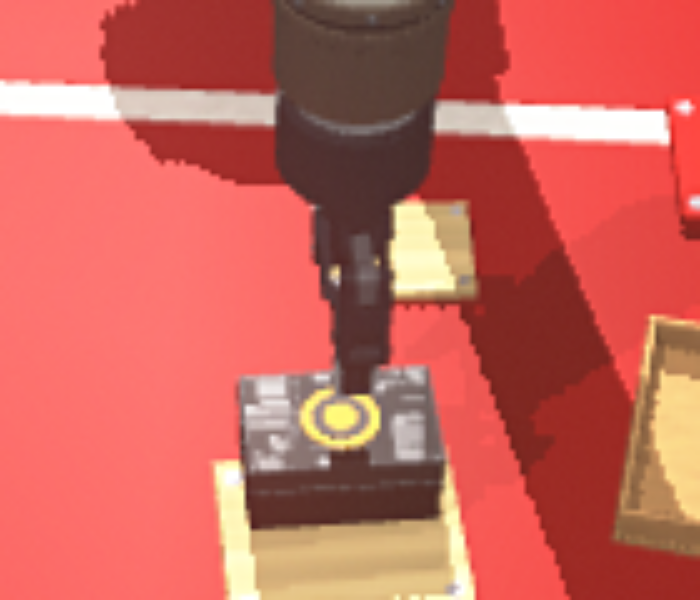

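Call:
apply_moves:
  steps:
    - {"hand": 1,"xyz": [0,0,3.5],"delta_rot": [0,0,0]}
    - {"hand": 1,"xyz": [0,0,5.8],"delta_rot": [0,0,0]}
    - {"hand": 1,"xyz": [0,0,6.8],"delta_rot": [0,0,0]}
    - {"hand": 1,"xyz": [0,0,7.6],"delta_rot": [0,0,0]}
    - {"hand": 1,"xyz": [0,0,8.2],"delta_rot": [0,0,0]}

```text
clock: 17.67
position: [524.7, 98.8, 58.6]
ee_rot: [-0.074, 0.997, 0.0, 0.0]
contact_force: [0.4, -0.5, 0.0]
gripper_width: 85.3
```

Call:
apply_moves:
  steps:
    - {"hand": 1,"xyz": [0,0,1.0],"delta_rot": [0,0,0]}
    - {"hand": 1,"xyz": [0,0,2.0],"delta_rot": [0,0,0]}
    - {"hand": 1,"xyz": [0,0,2.3],"delta_rot": [0,0,0]}
    - {"hand": 1,"xyz": [0,0,2.3],"delta_rot": [0,0,0]}

```text
clock: 18.0
position: [524.3, 98.4, 34.5]
ee_rot: [-0.073, 0.997, -0.0, -0.001]
contact_force: [0.7, -1.1, -0.1]
gripper_width: 85.3
```

No contact on the way down. I'll close and lift.

Call:
apply_moves:
  steps:
    - {"hand": 0,"xyz": [0,0,0],"delta_rot": [0,0,0]}
    - {"hand": 0,"xyz": [0,0,0],"delta_rot": [0,0,0]}
    - {"hand": 0,"xyz": [0,0,0],"delta_rot": [0,0,0]}
    - {"hand": 0,"xyz": [0,0,0],"delta_rot": [0,0,0]}
    - {"hand": 0,"xyz": [0,0,-0.5],"delta_rot": [0,0,0]}
    - {"hand": 0,"xyz": [0,0,-2.0],"delta_rot": [0,0,0]}
    - {"hand": 0,"xyz": [0,0,-5.0],"delta_rot": [0,0,0]}
    - {"hand": 0,"xyz": [0,0,-8.0],"delta_rot": [0,0,0]}
    - {"hand": 0,"xyz": [0,0,-8.0],"delta_rot": [0,0,0]}
    - {"hand": 0,"xyz": [0,0,-8.0],"delta_rot": [0,0,0]}

```text
clock: 18.83
position: [525.3, 99.0, 117.2]
ee_rot: [-0.073, 0.997, 0.001, 0.002]
contact_force: [-0.4, -0.1, -3.2]
gripper_width: 67.5
```

```bash
python3 - <<'E'
from mv import *
P,Q=load();save(P+[0,0,-105],Q);done([0,0,-8])
from bench import get_image
p=get_image("scene")
cv2.imwrite("pics/s18.png",cv2.resize(p["frame"][130:300,250:460],None,fx=3.5,fy=3.5))
print([ (nm, np.round(W(TR,0,0),1)) for nm in "T"]);plan([*W(TR,0,0),120],3.288-.299)
b=(190,290,360,450);o=(b[2],b[0]);k=6
im=cv2.resize(p["frame"][b[0]:b[1],b[2]:b[3]],None,fx=k,fy=k,interpolation=cv2.INTER_CUBIC)
for h,z in((75,26),(70,5)):
    X=np.array([[*W(TR,*q),z] for q in((-h,-h),(h,-h),(h,h),(-h,h))]);cv2.polylines(im,[((proj(p,X)-o+.5)*k).astype(np.int32)],True,(0,255,0),1)
cv2.imwrite("pics/s18t.png",im)
E
```

```text
t 18.83 cmd [524.6  98.6 115.3] meas [525.3  99.  117.2] rotdiff 0.004 F [-0.4 -0.1 -3.2] w 67.5 j [ 0.49  0.37 -0.4  -0.   -0.8  -0.34]
[('T', array([487.7, 335.9]))]
xyz cm [ 0.18 24.02 -0.47] rot [0.    0.    0.299] rows>= 6.0
```

View pics/s18.png

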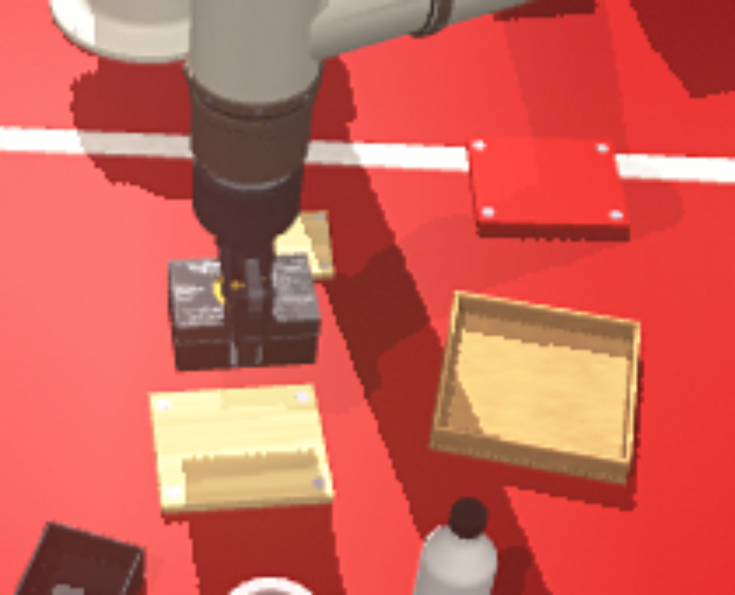

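View pics/s18t.png

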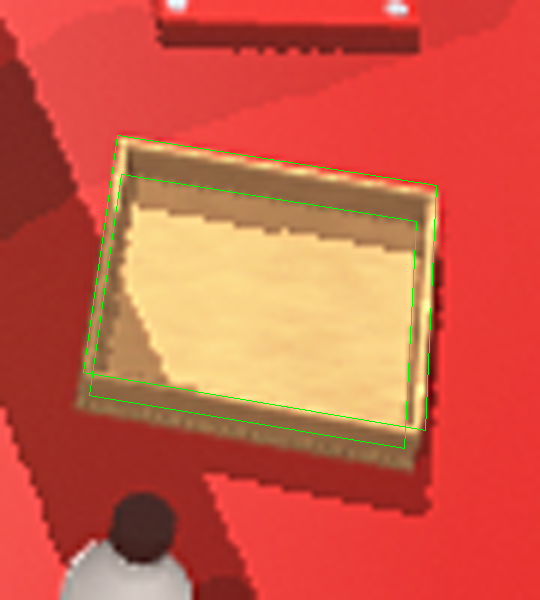

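The box is gripped at 67.5 mm and level, lid up. The tray outline agrees to within a few mm. I'll carry it over.

Call:
apply_moves:
  steps:
    - {"hand": 0,"xyz": [0,1.5,-0.4],"delta_rot": [0,0,0.02]}
    - {"hand": 0,"xyz": [0,4.5,-0.4],"delta_rot": [0,0,0.06]}
    - {"hand": 0,"xyz": [0,8,-0.4],"delta_rot": [0,0,0.1]}
    - {"hand": 0,"xyz": [0.1,11.5,-0.4],"delta_rot": [0,0,0.15]}
    - {"hand": 0,"xyz": [0.1,15,-0.4],"delta_rot": [0,0,0.2]}
    - {"hand": 0,"xyz": [0.1,18.5,-0.4],"delta_rot": [0,0,0.25]}
    - {"hand": 0,"xyz": [0.2,21.5,-0.4],"delta_rot": [0,0,0.28]}
    - {"hand": 0,"xyz": [0.2,23.5,-0.4],"delta_rot": [0,0,0.299]}
    - {"hand": 0,"xyz": [0.2,24,-0.4],"delta_rot": [0,0,0.299]}
    - {"hand": 0,"xyz": [0.2,24,-0.4],"delta_rot": [0,0,0.299]}
    - {"hand": 0,"xyz": [0.2,24,-0.4],"delta_rot": [0,0,0.299]}

```text
clock: 19.8
position: [486.7, 334.7, 117.7]
ee_rot: [0.076, 0.997, -0.001, -0.001]
contact_force: [0.0, -0.8, -1.7]
gripper_width: 67.4
```

```bash
python3 - <<'E'
from mv import *
done([.2,24,-.4],[0,0,.299])
from bench import get_image
p=get_image("scene");chk();plan([*W(TR,0,0),32],3.288-.299)
cv2.imwrite("pics/s19.png",cv2.resize(p["frame"][150:290,330:480],None,fx=4.2,fy=4.2))
p=get_image("top");cv2.imwrite("pics/t19.png",cv2.resize(p["frame"][140:260,90:230],None,fx=4.2,fy=4.2))
E
```

```text
t 19.8 cmd [487.5 335.7 119.3] meas [486.7 334.7 117.7] rotdiff 0.004 F [ 0.  -0.8 -1.7] w 67.4 j [ 0.88  0.46 -0.25 -0.   -0.87 -1.03]
t 19.85 cmd [487.5 335.7 119.3] meas [487.  334.3 118.1] rotdiff 0.003 F [ 0.7 -0.3 -1.9] w 67.4 j [ 0.88  0.46 -0.25 -0.   -0.87 -1.03]
xyz cm [-0.02  0.03  8.73] rot [0. 0. 0.] rows>= 3.0
```

View pics/s19.png

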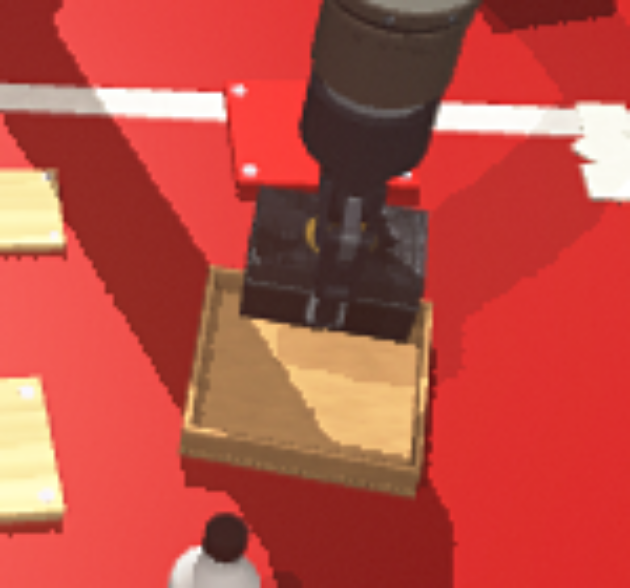

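It is parallel to the tray and over its middle. I'll lower.

Call:
apply_moves:
  steps:
    - {"hand": 0,"xyz": [0,0,3],"delta_rot": [0,0,0]}
    - {"hand": 0,"xyz": [0,0,5.5],"delta_rot": [0,0,0]}
    - {"hand": 0,"xyz": [0,0,7.3],"delta_rot": [0,0,0]}
    - {"hand": 0,"xyz": [0,0,8.0],"delta_rot": [0,0,0]}
    - {"hand": 0,"xyz": [0,0,8.4],"delta_rot": [0,0,0]}
    - {"hand": 0,"xyz": [0,0,8.6],"delta_rot": [0,0,0]}
    - {"hand": 0,"xyz": [0,0,8.6],"delta_rot": [0,0,0]}
    - {"hand": 0,"xyz": [0,0,8.6],"delta_rot": [0,0,0]}

```text
clock: 20.57
position: [488.2, 336.2, 34.5]
ee_rot: [0.076, 0.997, 0.001, 0.001]
contact_force: [0.1, 1.3, -2.4]
gripper_width: 67.3
```

```bash
python3 - <<'E'
from mv import *
done([0,0,8.6])
from bench import get_image
p=get_image("scene");chk()
cv2.imwrite("pics/s20.png",cv2.resize(p["frame"][150:290,330:480],None,fx=4.2,fy=4.2))
E
```

```text
t 20.57 cmd [487.5 335.7  33.3] meas [488.2 336.2  34.5] rotdiff 0.002 F [ 0.1  1.3 -2.4] w 67.3 j [ 0.88  0.57 -0.32  0.   -0.68 -1.03]
t 20.62 cmd [487.5 335.7  33.3] meas [488.2 336.2  34.6] rotdiff 0.002 F [-0.8  0.7 -1.8] w 67.4 j [ 0.88  0.57 -0.32  0.   -0.68 -1.03]
```

View pics/s20.png

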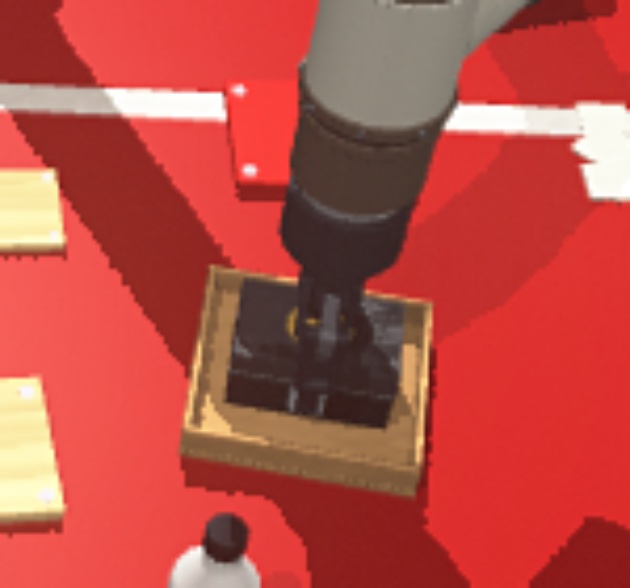

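Call:
apply_moves:
  steps:
    - {"hand": 0,"xyz": [0,0,0.15],"delta_rot": [0,0,0]}
    - {"hand": 0,"xyz": [0,0,0.3],"delta_rot": [0,0,0]}
    - {"hand": 0,"xyz": [0,0,0.4],"delta_rot": [0,0,0]}
    - {"hand": 0,"xyz": [0,0,0.4],"delta_rot": [0,0,0]}

```text
clock: 20.95
position: [487.9, 336.2, 30.9]
ee_rot: [0.076, 0.997, 0.0, 0.001]
contact_force: [-1.6, -0.8, 5.4]
gripper_width: 67.3
```

The box is touching the tray floor. I'll release with a partial opening, then rise straight up.

Call:
apply_moves:
  steps:
    - {"hand": 0.88,"xyz": [0,0,0],"delta_rot": [0,0,0]}
    - {"hand": 0.9,"xyz": [0,0,0],"delta_rot": [0,0,0]}
    - {"hand": 0.92,"xyz": [0,0,0],"delta_rot": [0,0,0]}
    - {"hand": 0.92,"xyz": [0,0,0],"delta_rot": [0,0,0]}
    - {"hand": 0.92,"xyz": [0,0,-0.5],"delta_rot": [0,0,0]}
    - {"hand": 0.92,"xyz": [0,0,-1.5],"delta_rot": [0,0,0]}
    - {"hand": 0.92,"xyz": [0,0,-4],"delta_rot": [0,0,0]}
    - {"hand": 0.92,"xyz": [0,0,-8],"delta_rot": [0,0,0]}
    - {"hand": 0.92,"xyz": [4,0,-12],"delta_rot": [0,0,0]}
    - {"hand": 0.92,"xyz": [8,0,-12],"delta_rot": [0,0,0]}
    - {"hand": 0.92,"xyz": [8,0,-12],"delta_rot": [0,0,0]}
    - {"hand": 0.92,"xyz": [8,0,-12],"delta_rot": [0,0,0]}

```text
clock: 21.95
position: [406.7, 348.5, 151.8]
ee_rot: [0.074, 0.997, 0.002, 0.001]
contact_force: [0.1, 0.3, 0.3]
gripper_width: 78.7
```

```bash
python3 - <<'E'
from mv import *
from bench import get_image,nets
P,Q=load();save(P+[0,0,-4],Q);done([8,0,-12])
p=get_image("scene");f=p["frame"].copy()
def dr(fr,L,z):
    X=np.array([[*W(fr,*q),z] for q in L]);cv2.polylines(f,[(proj(p,X)+.5).astype(np.int32)],True,(0,255,0),1)
for a,bb,z in((34,52,55),):dr(TR,((-a,-bb),(a,-bb),(a,bb),(-a,bb)),z)
cv2.imwrite("pics/s21.png",cv2.resize(f[150:290,330:480],None,fx=4.2,fy=4.2))
g=p["frame"].copy();f=g
for y in(-75,25,75):dr(SH,((-52,y-25),(52,y-25),(52,y+25),(-52,y+25)),88)
cv2.imwrite("pics/s21r.png",cv2.resize(f[160:340,130:410],None,fx=2.8,fy=2.8))
for l in("low_c","tape_c","glue_c","empty_c"):
    print(l,[(np.round(d["xyz"],1),round(d["confidence"],2)) for d in nets.pinpoint(p,l)])
q=get_image("top");print([(np.round(d["xyz"],1),round(d["confidence"],2)) for d in nets.pinpoint(q,"low_c")])
E
```

```text
t 21.95 cmd [408.4 347.8 149.3] meas [406.7 348.5 151.8] rotdiff 0.005 F [0.1 0.3 0.3] w 78.7 j [ 1.01  0.33 -0.35 -0.   -0.88 -1.16]
low_c [(array([488.3, 331.7,  28.9]), 0.62), (array([722.9, -13.5,  15.9]), 0.24)]
tape_c [(array([735.2, 129.2,  11.8]), 0.57)]
glue_c [(array([710.4, 254.2,  66.8]), 0.65)]
empty_c [(array([725.8, -15. ,  16.2]), 0.58), (array([ 486.3, -167.7,   43.6]), 0.26), (array([732.3, 128.9,  11.2]), 0.17)]
[]
```

View pics/s21.png

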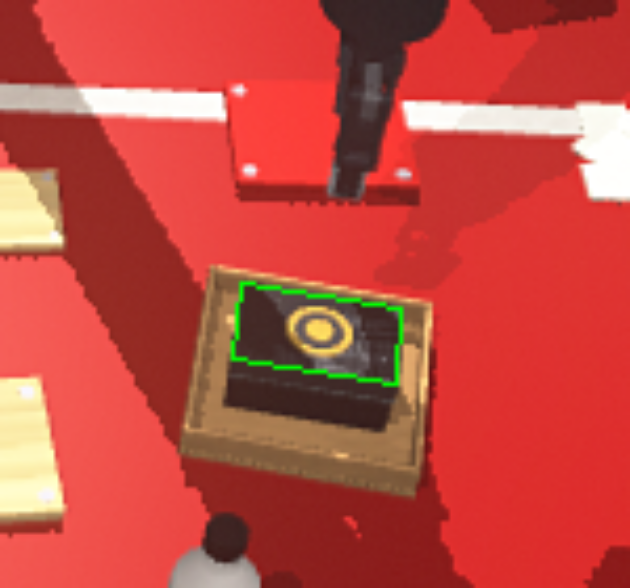

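View pics/s21r.png

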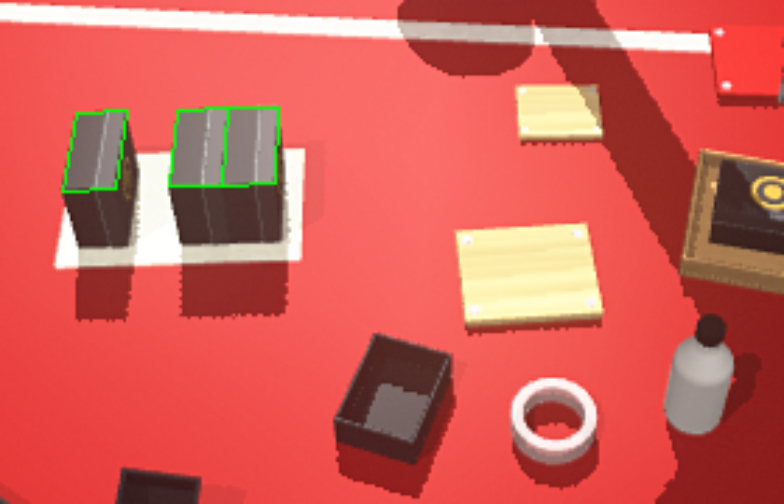

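The box lies flat and lid up in the middle of the tray, and its outline matches. The tall boxes and bystanders are in place and the gripper is clear, so I'm handing it in.

```bash
python3 -c "
from bench import workorder;print(workorder.job_done())"
```

```text
the job is handed in; nothing more can be done
None
```

The low box now lies flat, lid up, in the middle of the tray, and I handed the job in at about 22 s of the 72 s allowed; no verdict is reported.

**What I did:** I pushed the low box endways out of the row in +x to about 118 mm from the sheet's origin. I set it on edge against the larger plywood plate with its lid side towards the robot and tipped it over the edge, and it landed flat on the plate with the lid up. Then I picked it up again and laid it in the tray.

**Last checks:**
- **Box in the tray:** the network put it at about (488, 332, 29) mm against a tray centre of (488, 336) mm. The foil disc is up, and the predicted outline matches the picture.
- **Other boxes:** the three tall boxes still sit on their starting outlines.
- **Bystanders:** the network readings for the tape, glue and empty box are within about 3 mm of the start.
- **Robot:** the gripper is clear and the measured force is close to zero.

**What did not go cleanly:**
- **First push:** it was too low, and the gripper linkage pressed on the tall boxes' top edges with about 10 N. I raised the tool 13 mm, and the tall boxes showed no visible shift.
- **Tipping:** the finger jammed at about 20° (roughly 15–18 N) until I followed the box's arc upward.
- **Top camera:** the network did not find the low box there in the last check, so its final position rests on the scene camera alone.

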